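Re-bar the bag sealer and show the worn jaw to the camera

ROBOT

A 6-joint arm with a two-finger parallel gripper is mounted at the origin on the work surface. World frame = base frame: x ahead of the robot, y to its left, z up, the work surface at z = 0. Lengths are in m, angles in degrees, forces in N, time in s.
With the tool pointing down it reaches from about 0.25 to 0.725 m from the base axis. Payload 9.7 kg.
Tool frame: the origin (TCP) lies at the very end of the fingers, on their centre line; the grasp point (between the pads) lies 19 mm behind it (bot.grip_point_offset is the z of the grasp point in the tool frame, in m); z points along the fingers, x is the direction in which the jaws open and shut, and the axes are right-handed (so a half turn about z gives the same grasp; the last joint's range is limited). The gripper opens to 85 mm and grips with 20 to 120 N. Pads are 22 mm wide; open, the fingers measure 114 mm over their backs; the gripper's body (76 mm by 85 mm) begins 54 mm behind the grasp point. The pads swing forward as they close: fully open they stand 13 mm farther back than shut.
Start: joints at [-67.953, 4.979, 10.078, 95.1, 0, 90], TCP at [0.206, -0.51, 0.207] pointing down, gripper open.
Joint ranges: [-179.16, 179.16], [-48.56, 103.87], [-65.8, 70.77], [-126.05, 130.52], [-82.76, 87.17], [-180, 180]. Speed limits (degrees/s): [127.2, 127.2, 147.25, 180, 180, 180].

INTERFACE

Orientations are given as [roll, pitch, yaw] about the fixed x, y, z axes, in that order (R = Rz(yaw) Ry(pitch) Rx(roll)).
In Python, from workcell import get_obs, viewer, job_done, bot gives the robot as it stands.
- The arm moves only by the shell command python3 -m handwheel 'ROWS' [FORCE]. ROWS is JSON, a list of rows, each a list of 5 numbers: the closure, from 0 (fully open) to 1 (shut), then the shift along the world's x, y, z in m, then the turn about the world's z in degrees. A call has 1 to 5 rows; each row is the pose to reach, as a shift and turn from the pose measured when the call began; what a row does not reach only later rows make up. A row lasts 1/10 s, in which the tool goes at most 50 mm and 8.59 degrees, less where a joint would pass 70% of its speed; a pose out of reach is approached as far as the arm can. A call with a gripper value outside its range is refused whole. The fingers move at their own pace and stop on an object; FORCE is the grip in N (left out, the last holds). Time passes only in rows, so rows that repeat a pose let the fingers close. It gives the time, the measured TCP pose, the force and the opening at its end, in the units of the state.
- get_obs(): the state, without advancing time (a new reading comes with each control period).
- viewer.camera(name): name is "scene" or "top"; returns a dict with "color" (400x640x3 uint8, blue, green, red), "K" (3x3 intrinsics, pixels), "origin" and "orientation" of the camera in the world. Camera axes: x right, y down, z forward; pixel columns grow to the right and rows downward; lengths in m; the calibration is good to about 2 mm. A picture is of the moment at which its call begins. There is no depth.
- job_done(): hands the job in, once; it reports no verdict.
The state is a dict: "time": time; "q": joint angles; "qd": joint speeds; "joint_efforts": joint torques, N m; "ee_pos": TCP position; "tcp_rot": TCP orientation; "wrist_force": force on the tool from outside, world axes, zero at the start; "torque": the same for the moment, N m; "opening": finger opening in m.
Only numpy, scipy, OpenCV 4.12 (cv2) and the standard library are available. Lean on these libraries where they do the work, as an engineer would, in place of code of your own. Each camera call takes 0.05 s, during which the arm holds its last target.

TASK

The bag sealer is being refitted: lay the new cover bar, the long one with the raised grip, across the sealer's two cradles so that it lies flat down in both slots, centred and grip up, and let go of it. Then pick the worn jaw, the T-section piece, out of the parts tray and present it to the inspection camera: in the air straight above the disc on the camera's foot plate, its middle level with the lens, fin up and level, its long side squarely facing the lens. Finish while holding it there, still and clear of everything else.

Things in the scene. Friction and masses are not known exactly. Their poses are not given: they have to be found in the camera images.
- sealer: blue bag sealer, fixed, 330 long (y), 86 wide (x), bed 58 high; lever open at its +y end from y = 135, leaning away, 340 high; hump at the -y end 85 high. Origin: middle of its underside. On the bed two steel cradles at y = +75 and -75, each 16 long: a U-slot along y, open on top, 30 wide between cheeks, slot floor 70, cheek tops 84 above the origin
- bar_mid (a point): centre of the new cover bar, loose, steel, 0.3 kg, lying grip up on the table: flat bar 200 long (its y), 22 wide (x), 10 thick, with a raised grip 50 long (y), 14 wide (x) on its middle, up to 34 above the underside. The point is 17 above the underside; z up
- jaw_mid (a point): centre of the worn jaw, loose, aluminium, 0.15 kg, fin up on the tray floor: inverted T section 110 long (its x); foot 30 wide (y), 8 thick; a fin 10 thick (y) along its middle, full length, up to 38 above the underside. The point is 19 above the underside; z up. A steel L-bracket (60 x 24, 26 high) and a grey knob (32 wide, 22 high) lie in the tray about 70 away in y
- tray: low open black plastic parts tray, fixed, 200 (its x) by 270 (y), 22 high, walls and floor 4 thick; origin: middle of its underside.
- stand: inspection camera stand, fixed. Origin: on the table under the middle of a white disc (60 diameter, top 10 high) on its grey foot plate (100 wide in y, from x = -40 to 260). Post 20 diameter, 338 high at x = 235. The camera, 46 wide and high, sits on the post at a height that varies and looks level along -x over the disc; lens front at x = 110
- focus (a point): the place to present at: the point straight above the disc at the height of the lens centre (about 200 to 270 above the table). Its x axis points to the lens (level), y across the line of sight (level), z up.

How it is judged:
By the outcome, as a careful person would: the job done as asked, in the order asked, and still so for the second after the job is handed in, while the arm keeps its last pose, push and grip.
It also fails if it takes over 56 s, if anything falls off the work surface, if the arm or the gripper's body presses on something with over 40 N, if the wrist force passes 120 N, or if a joint passes its speed limit or range.

## Working session

There is one attempt and no reset: what is moved stays moved. The work goes in short steps, Python scripts to look and compute and a shell command to move; the robot and the scene stay as the last step left them, time stands still between calls to the robot, and variables do not carry over. Pictures are saved under pics/ and viewed, and the job is handed in when it is done.

```bash
ls; mkdir -p pics; python3 - <<'E'
from workcell import get_obs, viewer, bot
import cv2
o=get_obs(); print(o); print([a for a in dir(bot) if a[0]!='_'])
for n in("scene","top"):
    c=viewer.camera(n); cv2.imwrite(f"pics/{n}0.png",c["color"]); print(n,c["K"],c["origin"],c["orientation"])
E
```

```text
pics
{'time': 0.0, 'q': array([-6.79531291e+01,  5.01085486e+00,  1.00337076e+01,  9.51007666e+01,
        1.12962173e-04,  9.00000706e+01]), 'qd': array([ 0.05060351, -0.07778825,  0.12403117, -0.00500108, -0.04562864,
        0.03315964]), 'joint_efforts': array([-5.63962549e-04, -5.20389032e+01,  4.64800966e+01,  1.61484873e-02,
       -6.43950693e-05, -1.05104218e-05]), 'ee_pos': array([ 0.20634776, -0.50952654,  0.20667877]), 'tcp_rot': array([-1.79999887e+02,  7.79138229e-02, -6.79531997e+01]), 'wrist_force': array([-0.7586492, -0.1179322,  0.1928174]), 'torque': array([-0.02589189,  0.00430374,  0.0540702 ]), 'opening': 0.08538325686782738}
['PlanningError', 'grip_point_offset']
scene [[496.78508365   0.         311.68443748]
 [  0.         496.78508365 195.12224927]
 [  0.           0.           1.        ]] [ 1.25167661 -0.41818843  0.85612732] [-131.61451644    1.16460879   62.25953245]
top [[467.59016581   0.         319.79359649]
 [  0.         467.59016581 200.59409035]
 [  0.           0.           1.        ]] [ 0.29317616 -0.04494752  1.42015977] [-168.63410806   -0.5846151   -89.93166505]
```

View pics/scene0.png

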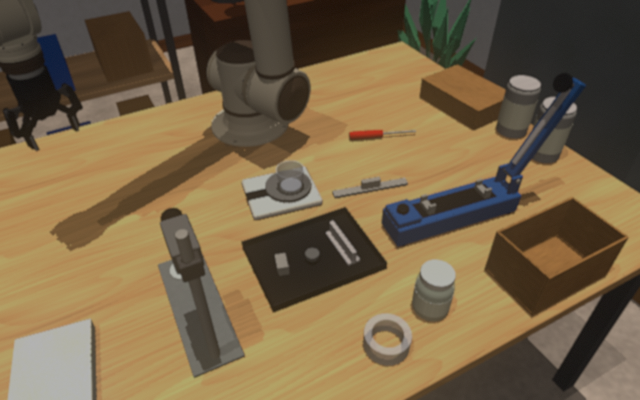

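View pics/top0.png

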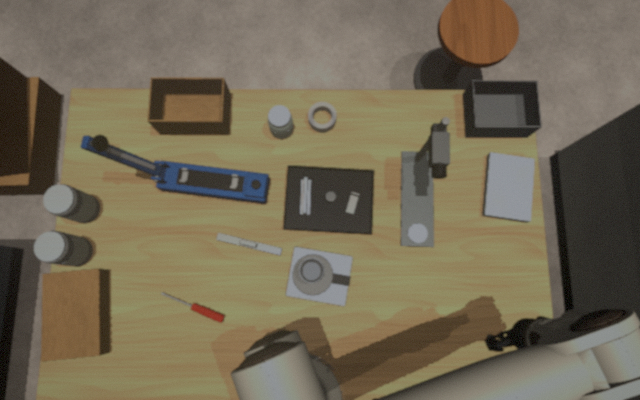

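The scene shows the sealer on the right at about (455,205), the bar at (370,187), the tray at (312,258) and the stand at (195,290). In the top view the bar is at about (249,244), the jaw at (306,196), the sealer at (213,182), the disc at (417,233) and the camera at (440,148). Next I'll enlarge the key areas.

```bash
cat > h.py <<'E'
import numpy as np, cv2
from scipy.spatial.transform import Rotation as R
from workcell import get_obs, viewer
class Cam:
    def __init__(s,n):
        c=viewer.camera(n); s.im=c["color"]; s.K=np.array(c["K"]); s.o=np.array(c["origin"]); s.R=R.from_euler('xyz',c["orientation"],degrees=True).as_matrix()
    def ray(s,u,v):
        d=s.R@np.linalg.solve(s.K,[u,v,1.]); return d/np.linalg.norm(d)
    def plane(s,u,v,z):
        d=s.ray(u,v); return s.o+d*(z-s.o[2])/d[2]
    def proj(s,p):
        q=s.K@(s.R.T@(np.asarray(p,float)-s.o)); return q[:2]/q[2]
def tri(c1,p1,c2,p2):
    d1,d2=c1.ray(*p1),c2.ray(*p2)
    t=np.linalg.lstsq(np.c_[d1,-d2],c2.o-c1.o,rcond=None)[0]
    a,b=c1.o+d1*t[0],c2.o+d2*t[1]; return (a+b)/2,np.linalg.norm(a-b)
def crop(im,x0,y0,w,h,k,name):
    c=cv2.resize(im[y0:y0+h,x0:x0+w],None,fx=k,fy=k,interpolation=cv2.INTER_CUBIC)
    c=np.clip(c.astype(float)*1.5,0,255).astype(np.uint8)
    st=20
    for u in range((x0//st+1)*st,x0+w,st):
        cv2.line(c,((u-x0)*k,0),((u-x0)*k,6),(0,255,255),1); cv2.putText(c,str(u),((u-x0)*k+2,12),0,.35,(0,255,255),1)
    for v in range((y0//st+1)*st,y0+h,st):
        cv2.line(c,(0,(v-y0)*k),(6,(v-y0)*k),(0,255,255),1); cv2.putText(c,str(v),(0,(v-y0)*k-2),0,.35,(0,255,255),1)
    cv2.imwrite("pics/"+name,c)
E
python3 - <<'E'
from h import *
t=Cam("top"); s=Cam("scene")
crop(t.im,140,130,160,130,5,"t1.png"); crop(t.im,280,130,180,135,4,"t2.png")
crop(s.im,320,150,200,100,4,"s1.png"); crop(s.im,150,190,240,190,3,"s2.png")
E
```

```text
(no output)
```

View pics/t1.png

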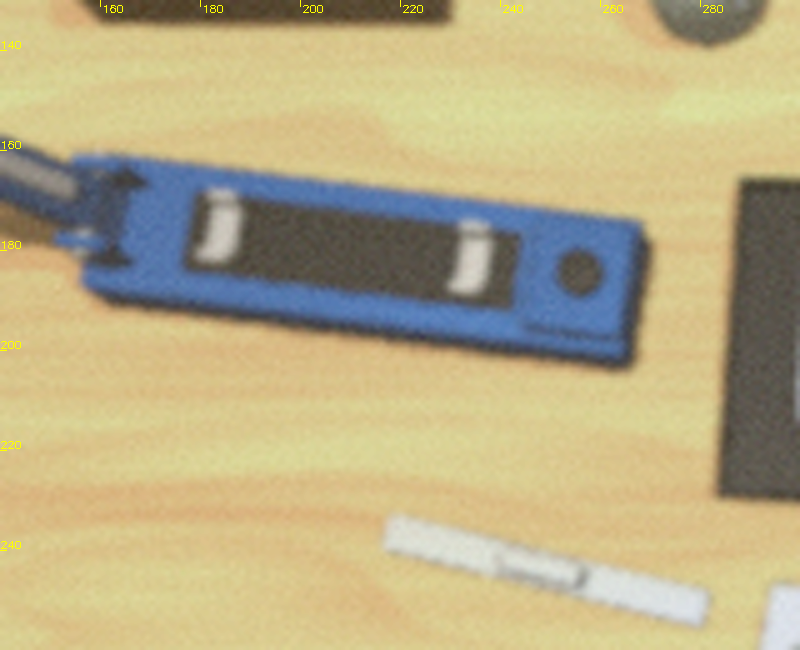

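View pics/t2.png

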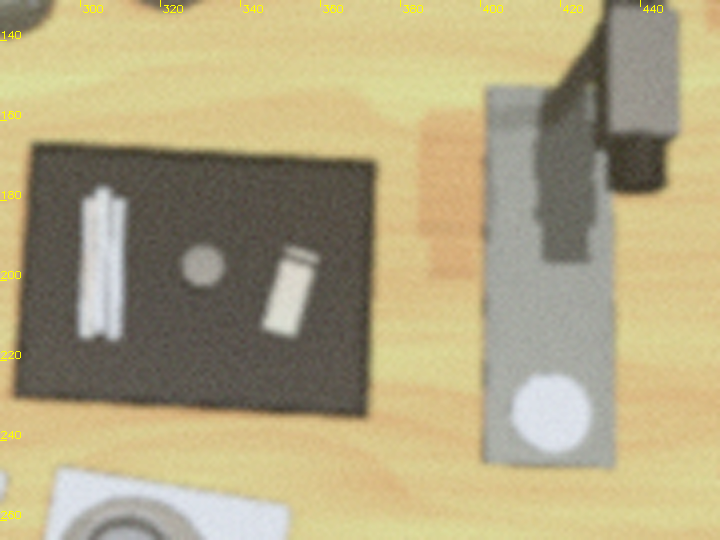

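View pics/s1.png

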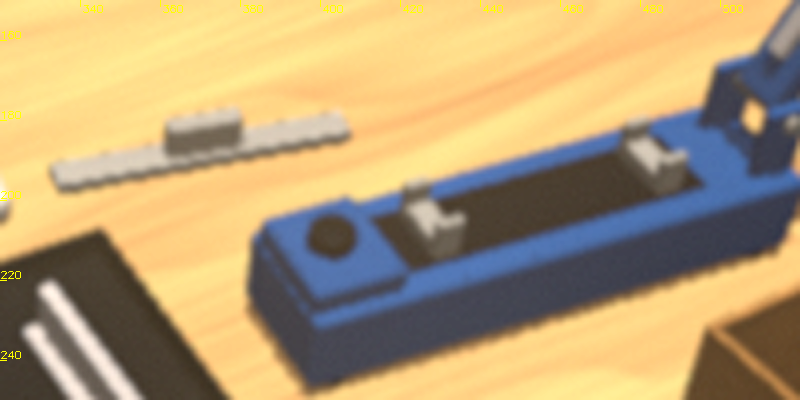

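View pics/s2.png

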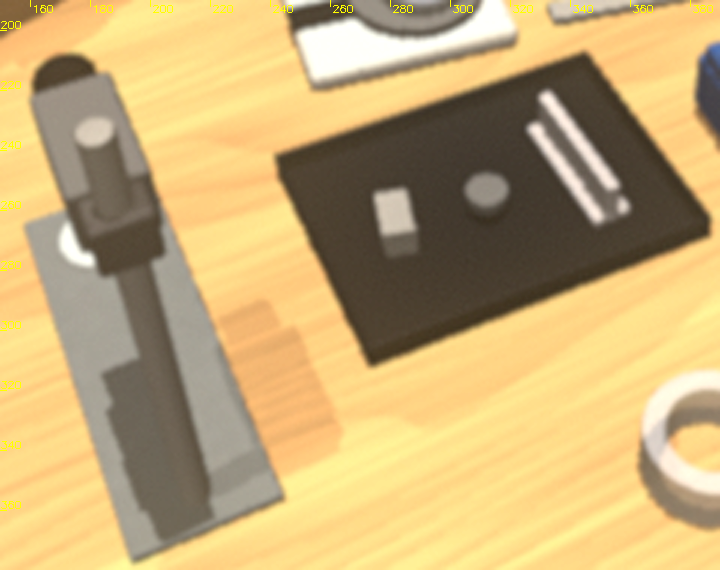

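```bash
cat > m1.py <<'E'
from h import *
def avg(n,k=1):
    c=Cam(n); return c
def mask(c,roi,f):
    x,y,w,h=roi; hsv=cv2.cvtColor(c.im,cv2.COLOR_BGR2HSV).astype(int)
    m=np.zeros(c.im.shape[:2],np.uint8); m[y:y+h,x:x+w]=f(hsv[y:y+h,x:x+w]).astype(np.uint8)*255
    n,l,st,ce=cv2.connectedComponentsWithStats(m)
    return [( st[i,4],ce[i],l==i) for i in sorted(range(1,n),key=lambda i:-st[i,4]) if st[i,4]>8]
def rect(m):
    p=np.argwhere(m)[:,::-1].astype(np.float32); return cv2.minAreaRect(p),p
E
python3 - <<'E'
from m1 import *
t=Cam("top"); s=Cam("scene")
hsv=cv2.cvtColor(t.im,cv2.COLOR_BGR2HSV)
for p in [(225,239),(250,245),(183,176),(200,180),(165,185),(305,200),(302,200),(309,200),(417,233),(230,260)]: print(p,hsv[p[1],p[0]],t.im[p[1],p[0]])
# bar
for a,ce,m in mask(t,(205,228,90,34),lambda h:(h[...,1]<70))[:2]:
    r,p=rect(m); print("bar top",a,ce,r)
    W=np.array([t.plane(u,v,.010)[:2] for u,v in p]); rw=cv2.minAreaRect((W*1000).astype(np.float32)); print(rw, np.array(W.mean(0)))
    c0=W.mean(0); U,S,V=np.linalg.svd(W-c0); print("axis deg",np.degrees(np.arctan2(V[0,1],V[0,0])),"len",np.ptp((W-c0)@V[0]),np.ptp((W-c0)@V[1]))
for a,ce,m in mask(t,(176,162,70,32),lambda h:(h[...,1]<80)&(h[...,2]>105))[:4]:
    print("cradle",a,ce,t.plane(*ce,.072))
for a,ce,m in mask(t,(174,162,72,34),lambda h:(h[...,1]<80))[:2]:
    r,p=rect(m);W=np.array([t.plane(u,v,.058)[:2] for u,v in p]);rw=cv2.minAreaRect((W*1000).astype(np.float32));print("inlay",a,rw)
for a,ce,m in mask(t,(135,150,145,60),lambda h:(h[...,0]>95)&(h[...,0]<130)&(h[...,1]>90))[:2]:
    r,p=rect(m);print("blue",a,ce,r)
for a,ce,m in mask(t,(293,172,25,48),lambda h:(h[...,2]>95))[:2]:
    r,p=rect(m);print("jaw",a,ce,r)
    for z in(.012,.042):
        W=np.array([t.plane(u,v,z)[:2] for u,v in p]);print(z,cv2.minAreaRect((W*1000).astype(np.float32)),W.mean(0))
for a,ce,m in mask(t,(402,218,34,34),lambda h:(h[...,2]>150))[:1]:
    print("disc",a,ce,t.plane(*ce,.010), np.sqrt(a*4/np.pi))
E
```

```text
(225, 239) [ 34  14 148] [140 148 147]
(250, 245) [ 48   9 139] [134 139 136]
(183, 176) [ 22  21 133] [122 130 133]
(200, 180) [23 38 54] [46 52 54]
(165, 185) [109 132 116] [116  79  56]
(305, 200) [108   9 146] [146 143 141]
(302, 200) [ 24   9 144] [139 143 144]
(309, 200) [105  11 142] [142 139 136]
(417, 233) [105  10 152] [152 149 146]
(230, 260) [ 26  82 147] [100 141 147]
bar top 579 [249.57512953 243.80138169] ((249.14710998535156, 243.41177368164062), (67.4249038696289, 8.973817825317383), 14.03624439239502)
((444.2956237792969, 154.10272216796875), (204.21804809570312, 26.85887336730957), 76.170654296875) [0.44311336 0.1526873 ]
axis deg 76.51659367117462 len 0.20425787266907358 0.02688279130043304
bar top 46 [292.91304348 254.91304348] ((292.5, 253.5), (15.0, 3.0), 90.0)
((414.21087646484375, 22.85274887084961), (44.97470474243164, 8.999716758728027), 0.6908684968948364) [0.40997756 0.02156328]
axis deg 175.2457628503294 len 0.045533539215532354 0.010100513883540978
cradle 71 [183.87323944 174.6056338 ] [0.64150295 0.34476293 0.072     ]
cradle 58 [233.96551724 182.60344
[... 344 characters left out ...]
75), (216.11441040039062, 6.146367073059082), 82.88227081298828)
blue 1560 [215.35320513 182.30128205] ((209.4910430908203, 180.56637573242188), (112.97315216064453, 27.13176727294922), 7.696051120758057)
blue 16 [156.1875 177.9375] ((156.0, 178.0), (2.0, 8.0), 90.0)
jaw 375 [305.22933333 196.25333333] ((305.0, 195.5), (37.0, 10.0), 90.0)
0.012 ((592.5658569335938, -13.423627853393555), (116.44755554199219, 30.774621963500977), 0.30479416251182556) [ 0.58989179 -0.01415298]
0.042 ((586.1875, -14.09522819519043), (113.96675109863281, 30.118988037109375), 0.30479326844215393) [ 0.58357045 -0.01480904]
disc 229 [417.59825328 232.81222707] [ 0.47770885 -0.35653589  0.01      ] 17.075475271404667
```

```bash
python3 - <<'E'
from h import *
t=Cam("top"); s=Cam("scene")
def cr(im,x,y,w,h,k):
    c=cv2.resize(im[y:y+h,x:x+w],None,fx=k,fy=k,interpolation=cv2.INTER_CUBIC); c=np.clip(c*1.6,0,255).astype(np.uint8)
    for u in range(x,x+w,5):
        cv2.line(c,(int((u-x+.5)*k),0),(int((u-x+.5)*k),5),(0,255,255),1)
        if u%10==0: cv2.putText(c,str(u),(int((u-x+.5)*k),14),0,.35,(0,255,255),1)
    for v in range(y,y+h,5):
        cv2.line(c,(0,int((v-y+.5)*k)),(5,int((v-y+.5)*k)),(0,255,255),1)
        if v%10==0: cv2.putText(c,str(v),(6,int((v-y+.5)*k)+4),0,.35,(0,255,255),1)
    return c
a=np.hstack([cr(t.im,172,162,30,28,13),cr(t.im,222,168,30,28,13)]); cv2.imwrite("pics/ct.png",a)
a=np.hstack([cr(s.im,414,191,28,26,14),cr(s.im,468,176,28,26,14)]); cv2.imwrite("pics/cs.png",a)
cv2.imwrite("pics/jt.png",np.hstack([cr(t.im,292,172,24,46,12),cr(t.im,400,218,36,46,12)]))
cv2.imwrite("pics/js.png",np.hstack([cr(s.im,322,216,42,52,9),cr(s.im,155,205,45,52,9)]))
E
```

```text
(no output)
```

View pics/ct.png

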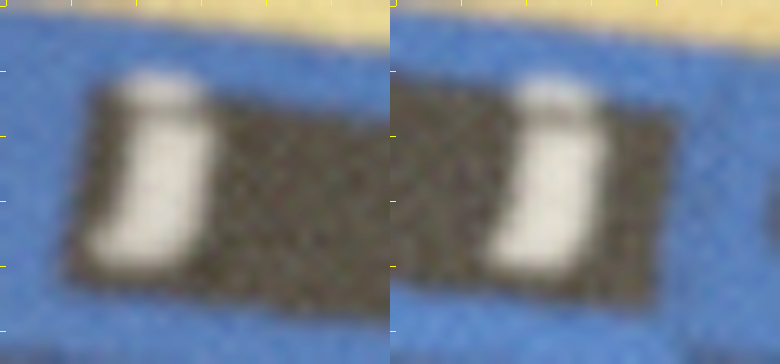

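View pics/cs.png

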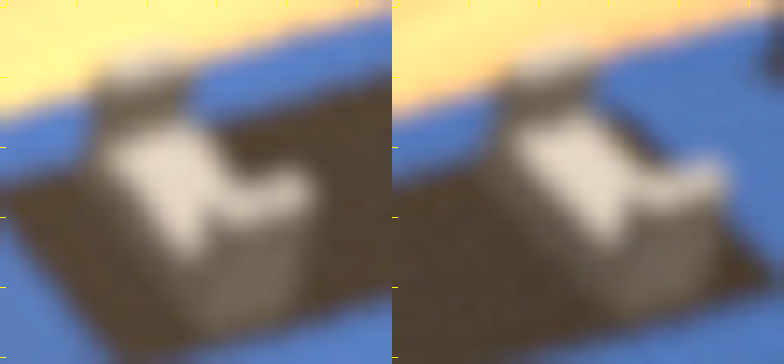

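View pics/jt.png

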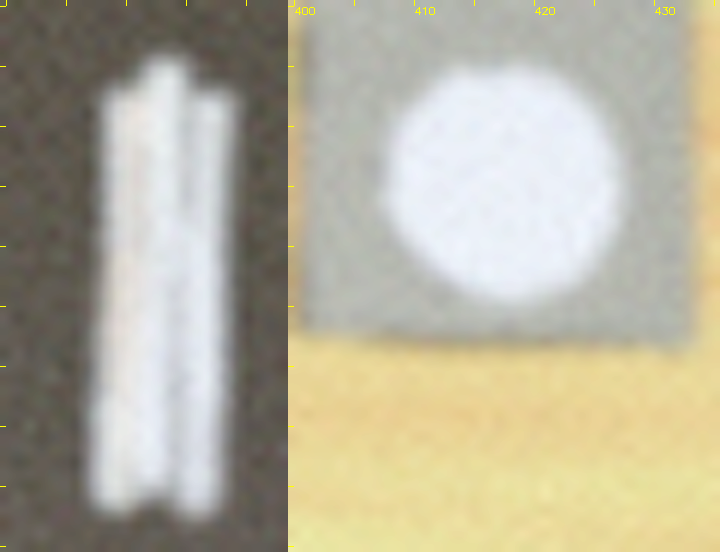

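View pics/js.png

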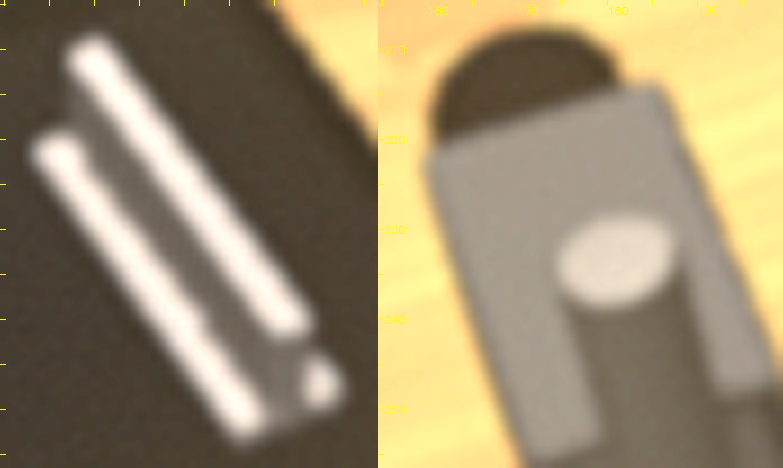

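```bash
cat > pts.py <<'E'
from m1 import *
t=Cam("top"); s=Cam("scene")
f=lambda x0,y0,k,X,Y:(x0+X/k-.5,y0+Y/k-.5)
# cradle cheek features from crops: far cheek outer-top edge centre, near cheek outer-top edge
ctL=lambda X,Y:f(172,162,13,X,Y); ctR=lambda X,Y:f(222,168,13,X-390,Y)
csN=lambda X,Y:f(414,191,14,X,Y); csF=lambda X,Y:f(468,176,14,X-392,Y)
P={}
for n,a,b in [("+y far cheek top ctr",ctL(163,88),csF(548,65)),("-y far cheek top ctr",ctR(553,92),csN(140,70)),
 ("+y near cheek top ctr",ctL(128,250),csF(690,182)),("-y near cheek top ctr",ctR(530,252),csN(270,195))]:
    p,e=tri(t,a,s,b); P[n]=p; print(n,np.round(p*1000,1),"gap",round(e*1000,1),"top@84",np.round(t.plane(*a,.084)*1000,1),"scene@84",np.round(s.plane(*b,.084)*1000,1))
E
python3 pts.py
python3 - <<'E'
from m1 import *
t=Cam("top"); s=Cam("scene")
# edges by column scan in top view: inlay edges and blue/wood edge -> lines
im=cv2.GaussianBlur(t.im,(3,3),0).astype(float); hsv=cv2.cvtColor(t.im,cv2.COLOR_BGR2HSV)
sat=cv2.GaussianBlur(im[...,0]-im[...,2],(1,1),0) # blue minus red
def edge(u,v0,v1,sg):
    d=np.diff(sat[v0:v1,u])*sg; i=int(np.argmax(d)); 
    if 0<i<len(d)-1:
        a,b,c=d[i-1:i+2]; off=.5*(a-c)/(a-2*b+c)
    else: off=0
    return v0+i+.5+off
from numpy.polynomial import polynomial as Pn
for name,us,base,sg,z in [("woodblue",range(178,264),(-14,-4),1,.058),("inlay_hi",range(190,229),(-8,2),-1,.058),("inlay_lo",list(range(188,240)),(8,16),1,.058)]:
    pts=[]
    for u in us:
        c=178.5+(u-208.5)*.133
        a={"woodblue":(-17,-9),"inlay_hi":(-11,-3),"inlay_lo":(5,14)}[name]
        pts.append((u,edge(u,int(c+a[0]),int(c+a[1]),sg)))
    pts=np.array(pts); l=cv2.fitLine(pts.astype(np.float32),cv2.DIST_HUBER,0,.01,.01).ravel()
    A=t.plane(l[2]-30*l[0],l[3]-30*l[1],z);B=t.plane(l[2]+30*l[0],l[3]+30*l[1],z)
    d=A-B; yaw=np.degrees(np.arctan2(d[1],d[0])); n=np.array([np.sin(np.radians(82.5)),-np.cos(np.radians(82.5))])
    print(name,yaw,"offset along sealer x at mid",n@(((A+B)/2)[:2]-np.array([.63,.27])))
E
```

```text
+y far cheek top ctr [645.9 327.7 112.1] gap 13.6 top@84 [657.7 341.9  84. ] scene@84 [621.5 347.9  84. ]
-y far cheek top ctr [628.  183.1 112.7] gap 13.2 top@84 [639.1 194.1  84. ] scene@84 [602.2 199.1  84. ]
+y near cheek top ctr [632.6 364.2  56.3] gap 19.3 top@84 [619.9 347.6  84. ] scene@84 [656.4 347.6  84. ]
-y near cheek top ctr [613.1 210.7  57.3] gap 18.2 top@84 [601.9 197.9  84. ] scene@84 [637.  198.8  84. ]
woodblue 82.81734292854722 offset along sealer x at mid 0.040086515736260285
inlay_hi 82.71558497360012 offset along sealer x at mid 0.023848135205513925
inlay_lo 82.76251900220996 offset along sealer x at mid -0.0247732525419476
```

In ct and cs, both views put the cradle midpoints within about 3 mm. Their spacing comes out at 149.9 and 150 mm (should be 150), with yaw about 82.8°. Jaw and stand next.

```bash
python3 - <<'E'
from m1 import *
t=Cam("top"); s=Cam("scene")
def cr(im,x,y,w,h,k,g=1.7):
    c=cv2.resize(im[y:y+h,x:x+w],None,fx=k,fy=k,interpolation=cv2.INTER_CUBIC); return np.clip(c*g,0,255).astype(np.uint8)
cv2.imwrite("pics/camt.png",cr(t.im,395,108,65,80,7,2.2)); cv2.imwrite("pics/cams.png",cr(s.im,150,200,70,75,8,1.9))
J=lambda X,Y:(292+X/12-.5,172+Y/12-.5); S=lambda X,Y:(322+X/9-.5,216+Y/9-.5)
a=t.plane(*J(170.5,92),.012);b=t.plane(*J(157,512),.012);print("top foot ends",a,b,"mid",(a+b)/2,"len",np.linalg.norm(a-b),"yaw",np.degrees(np.arctan2(*(a-b)[1::-1])))
a=t.plane(*J(165,60),.042);b=t.plane(*J(153,497),.042);print("top fin ends",a,b,"mid",(a+b)/2,"len",np.linalg.norm(a-b),"yaw",np.degrees(np.arctan2(*(a-b)[1::-1])))
a=s.plane(*S(293,325),.042);b=s.plane(*S(92,52),.042);print("scene fin ends",a,b,"mid",(a+b)/2,"len",np.linalg.norm(a-b),"yaw",np.degrees(np.arctan2(*(a-b)[1::-1])))
# disc scene + foot edges
for x in [0,1]:
    c=[t,s][x]; roi=[(402,218,34,34),(150,250,50,50)][x]
    for ar,ce,m in mask(c,roi,lambda h:(h[...,2]>[128,150][x])&(h[...,1]<30))[:1]:
        print("disc",x,ar,ce,c.plane(*ce,.010))
g=cv2.GaussianBlur(t.im,(3,3),0).astype(float); q=g[...,2]-g[...,0]
for nm,u0,u1,sg in [("L",394,407,-1),("R",427,439,1)]:
    pts=[]
    for v in list(range(200,244)) if nm=="R" else list(range(156,244)):
        d=np.diff(q[v,u0:u1])*sg;i=int(np.argmax(d));
        if 0<i<len(d)-1:
            A,B,C=d[i-1:i+2]; pts.append((u0+i+.5+.5*(A-C)/(A-2*B+C),v))
    l=cv2.fitLine(np.float32(pts),cv2.DIST_HUBER,0,.01,.01).ravel()
    A=t.plane(l[2]-20*l[0],l[3]-20*l[1],.008);B=t.plane(l[2]+20*l[0],l[3]+20*l[1],.008); d=A-B; d*=np.sign(d[0])
    sl=lambda X:A[1]+(X-A[0])*d[1]/d[0]
    print("foot edge",nm,"yaw",np.degrees(np.arctan2(d[1],d[0])),"y at x=.478",sl(.478),"y at .65",sl(.65))
E
```

```text
top foot ends [ 0.6438717  -0.01523819  0.012     ] [ 0.53385272 -0.01258849  0.012     ] mid [ 0.58886221 -0.01391334  0.012     ] len 0.11005088161584106 yaw -1.37964697805553
top fin ends [ 0.6447323  -0.01442014  0.042     ] [ 0.53251191 -0.01225282  0.042     ] mid [ 0.5886221  -0.01333648  0.042     ] len 0.11224132292206546 yaw -1.1064189442920327
scene fin ends [ 0.64191605 -0.0116778   0.042     ] [ 0.53641835 -0.00802318  0.042     ] mid [ 0.5891672  -0.00985049  0.042     ] len 0.10556098376990682 yaw -1.9840279280994007
disc 0 314 [417.58280255 232.81210191] [ 0.47770912 -0.35648882  0.01      ]
disc 1 66 [173.87878788 272.53030303] [ 0.48004905 -0.3741506   0.01      ]
foot edge L yaw -2.2182353191263253 y at x=.478 -0.30461318171273594 y at .65 -0.3112755784835579
foot edge R yaw -1.7495895767089298 y at x=.478 -0.4050407111241694 y at .65 -0.410294553184794
```

View pics/camt.png

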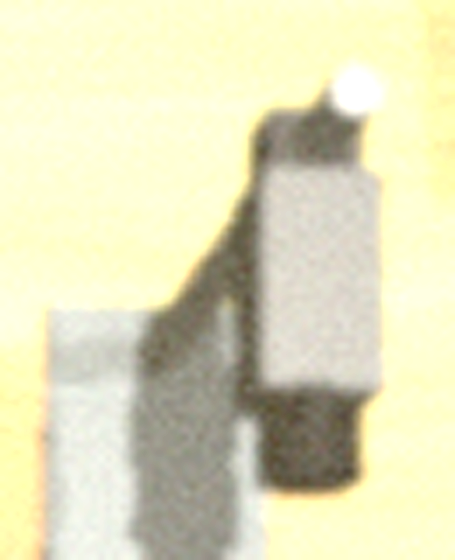

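View pics/cams.png

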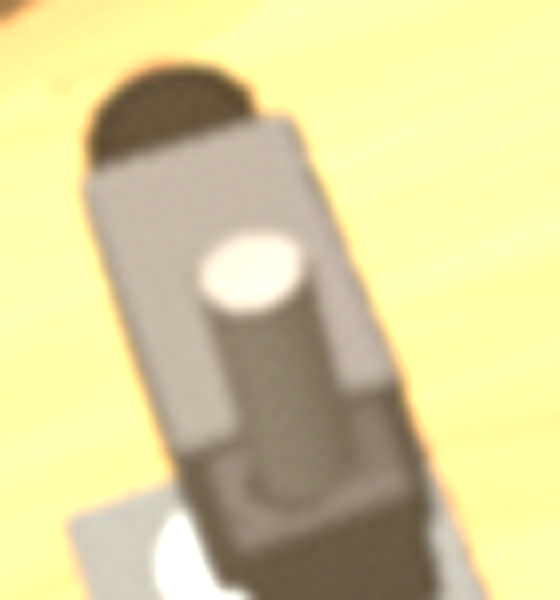

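```bash
python3 - <<'E'
from m1 import *
t=Cam("top"); s=Cam("scene")
T=lambda X,Y:(395+X/7-.5,108+Y/7-.5); S=lambda X,Y:(150+X/8-.5,200+Y/8-.5)
# world -y is right in top image; in scene from +x side, -y is left
D={}
for n,a,b in [("post",T(357,92),S(252,270)),("front -y",T(378,388),S(90,185)),("front +y",T(258,385),S(293,120)),("rear -y",T(379,175),S(183,455)),("rear +y",T(262,163),S(397,385))]:
    p,e=tri(t,a,s,b); D[n]=p; print(n,np.round(p*1000,1),round(e*1000,1))
z=np.mean([D[k][2] for k in D if k!="post"]);print("box top",z,"lens",z-.023)
f=(D["front -y"]+D["front +y"])/2;r=(D["rear -y"]+D["rear +y"])/2
d=f-r;print("axis yaw",np.degrees(np.arctan2(-d[1],-d[0])), f,r, "width",np.linalg.norm(D["front -y"]-D["front +y"]))
c=np.array([.4777,-.3565]);e=D["post"][:2]-c;print("post from disc",np.linalg.norm(e),np.degrees(np.arctan2(e[1],e[0])))
E
```

```text
post [ 711.8 -362.5  338.3] 2.3
front -y [ 618.9 -379.2  287.4] 2.4
front +y [ 620.  -336.4  286.9] 1.7
rear -y [ 699.7 -383.3  287.1] 3.5
rear +y [ 703.6 -341.2  288.3] 2.1
box top 0.28743542484992357 lens 0.26443542484992355
axis yaw -3.109655391576826 [ 0.61948637 -0.35777696  0.28716455] [ 0.70168638 -0.36224264  0.2877063 ] width 0.04277759162966558
post from disc 0.23416245344431408 -1.4624369756688838
```

```bash
python3 - <<'E'
from m1 import *
s=Cam("scene")
a=s.plane(333.75,192.5,.010);b=s.plane(406.3,180.8,.010);print(a,b,(a+b)/2,np.linalg.norm(a-b),np.degrees(np.arctan2(*(b-a)[1::-1])))
E
python3 -m handwheel '[[0,0.016,0.045,0,8],[0,0.032,0.09,0,16],[0,0.048,0.135,0,24],[0,0.064,0.18,0,32],[0,0.08,0.225,0,40]]' 60
```

```text
[0.41906398 0.06451823 0.01      ] [0.47127907 0.25457815 0.01      ] [0.44517153 0.15954819 0.01      ] 0.19710197462042015 74.63815202295693
time: 1.35
ee_pos: [0.2866, -0.2831, 0.2075]
tcp_rot: [180.0, -0.0, -27.7]
wrist_force: [0.4, -0.4, 0.5]
opening: 0.0857
```

```bash
python3 -m handwheel '[[0,0.016,0.045,0,4],[0,0.032,0.09,0,8],[0,0.048,0.135,0,11],[0,0.064,0.18,0,14.1],[0,0.08,0.225,0,14.1]]'; python3 -m handwheel '[[0,0.016,0.045,0,0],[0,0.032,0.09,0,0],[0,0.048,0.135,0,0],[0,0.064,0.18,0,0],[0,0.078,0.214,0,0]]'; python3 -m handwheel '[[0,0,0,0,0]]'; python3 - <<'E'
from h import *
print(get_obs()["q"],get_obs()["ee_pos"])
t=Cam("top");s=Cam("scene")
crop(t.im,200,180,120,100,6,"t3.png");crop(s.im,300,90,150,130,5,"s3.png")
E
```

```text
time: 1.85
ee_pos: [0.3668, -0.0562, 0.2078]
tcp_rot: [180.0, -0.1, -13.5]
wrist_force: [1.5, -0.5, -0.6]
opening: 0.0853
time: 2.35
ee_pos: [0.445, 0.1606, 0.2078]
tcp_rot: [-180.0, -0.1, -13.4]
wrist_force: [0.8, -1.7, -0.6]
opening: 0.0852
time: 2.45
ee_pos: [0.4457, 0.1639, 0.2068]
tcp_rot: [-180.0, -0.1, -13.2]
wrist_force: [-0.4, -0.5, 0.4]
opening: 0.0857
[ 2.02000506e+01 -5.36242310e+00 -2.97620823e-01  9.49940430e+01
 -2.29965842e-02  1.23363023e+02] [0.44572028 0.16386147 0.20682174]
```

View pics/t3.png

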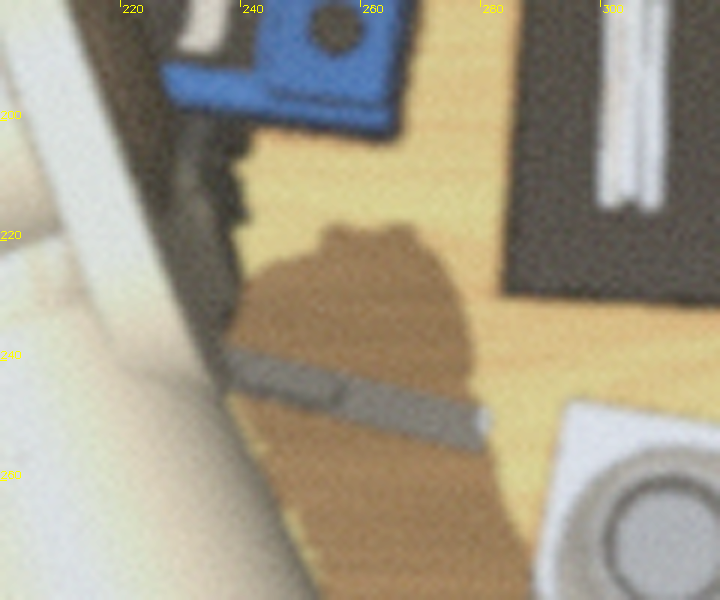

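View pics/s3.png

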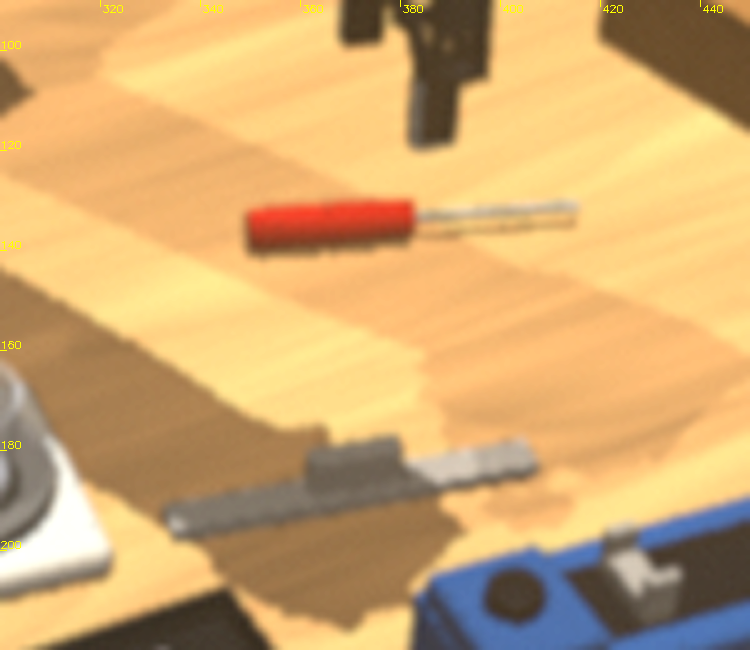

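```bash
python3 - <<'E'
from h import *
s=Cam("scene");o=get_obs()
p=o["ee_pos"]+[0,0,.012]
print(o["ee_pos"],o["tcp_rot"],s.proj(p),s.proj(p+[0,.003,0]), s.plane(379,109,p[2])-p)
# grip top at z=.034 in scene (crop X308-400,Y450 ; k5 off 300,90)
for u,v in [(363,182.5),(379,179)]: print(s.plane(u,v,.034))
E
```

```text
[0.44472443 0.1603995  0.20772483] [ 1.79992933e+02 -1.05460942e-01 -1.33333949e+01] [375.88046295 117.96356887] [376.96433097 117.61529763] [-2.90209594e-02  2.78686948e-02  5.55111512e-17]
[0.44532665 0.13530863 0.034     ]
[0.45348282 0.17865834 0.034     ]
```

```bash
python3 -m handwheel '[[0,0,-0.004,-0.04,-0.3],[0,0,-0.004,-0.08,-0.3],[0,0,-0.004,-0.12,-0.3],[0,0,-0.004,-0.14,-0.3],[0,0,-0.004,-0.14,-0.3]]';  python3 - <<'E'
from h import *
print(get_obs()["ee_pos"])
t=Cam("top");s=Cam("scene")
crop(s.im,300,90,150,130,5,"s4.png")
E
```

```text
time: 3.1
ee_pos: [0.4429, 0.1545, 0.0653]
tcp_rot: [179.9, 0.1, -13.7]
wrist_force: [0.2, 0.0, 0.6]
opening: 0.0854
[0.44287586 0.15448411 0.06526402]
```

View pics/s4.png

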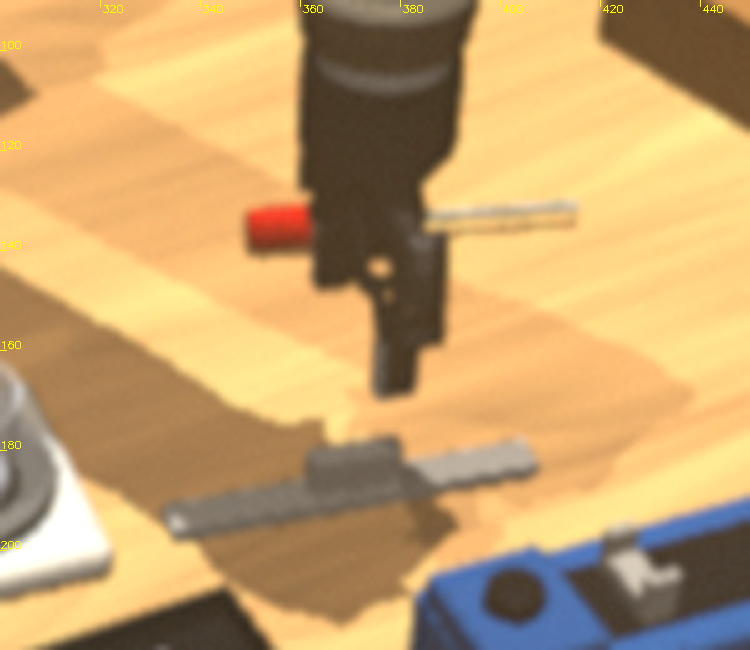

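```bash
python3 - <<'E'
from h import *
s=Cam("scene");o=get_obs();print(o["ee_pos"])
a=np.radians(-13.7);x=np.array([np.cos(a),np.sin(a),0]);y=np.array([-np.sin(a),np.cos(a),0])
for r in(.043,.057):
  for w in(-.011,.011): print(r,w,s.proj(o["ee_pos"]+[0,0,.013]+x*r+y*w))
E
```

```text
[0.4454662  0.15594073 0.06955036]
0.043 -0.011 [372.48804328 176.40336319]
0.043 0.011 [381.02306291 174.87927942]
0.057 -0.011 [374.40792107 179.95187357]
0.057 0.011 [383.00926455 178.40399488]
```

```bash
python3 -m handwheel '[[0.6,0,0,0,0],[0.6,0,0,0,0],[0.6,0,0,0,0],[0.6,0,0,0,0],[0.6,0,0,0,0]]';  python3 - <<'E'
from h import *
s=Cam("scene");o=get_obs();print(o["ee_pos"],o["opening"])
a=np.radians(-13.7);x=np.array([np.cos(a),np.sin(a),0]);y=np.array([-np.sin(a),np.cos(a),0])
r=o["opening"]/2
for rr in(r,r+.014):
  for w in(-.011,.011): print(rr,w,s.proj(o["ee_pos"]+x*rr+y*w))
crop(s.im,300,90,150,130,5,"s5.png")
E
```

```text
time: 3.75
ee_pos: [0.4455, 0.156, 0.0696]
tcp_rot: [-179.9, -0.2, -13.7]
wrist_force: [-0.2, 0.8, 0.7]
opening: 0.0338
[0.44543503 0.15598365 0.06951482] 0.033902568677419365
0.016951284338709682 -0.011 [368.7143072  174.02598518]
0.016951284338709682 0.011 [377.07062315 172.54289817]
0.03095128433870968 -0.011 [370.55966672 177.47490848]
0.03095128433870968 0.011 [378.97956384 175.96919859]
```

View pics/s5.png

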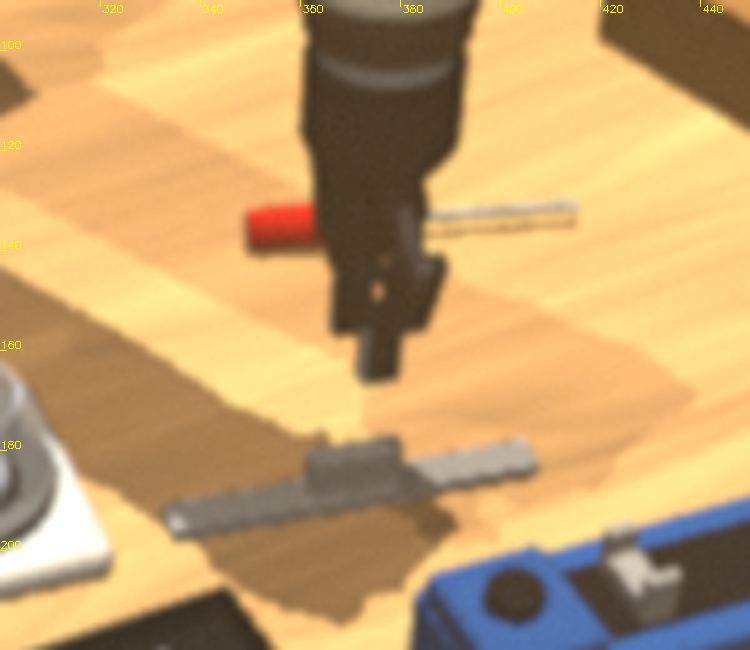

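```bash
python3 -m handwheel '[[0.6,0,0,-0.02,0],[0.6,0,0,-0.04,0],[0.6,0,0,-0.045,0],[0.6,0,0,-0.045,0]]';  python3 - <<'E'
from h import *
s=Cam("scene");o=get_obs();print(o["ee_pos"],o["opening"],o["wrist_force"])
crop(s.im,320,120,110,90,7,"s6.png")
E
```

```text
time: 4.2
ee_pos: [0.4449, 0.1558, 0.024]
tcp_rot: [-180.0, -0.1, -13.7]
wrist_force: [-0.3, 0.2, 0.8]
opening: 0.0343
[0.4454291  0.15599437 0.02487905] 0.034422341238061795 [ 0.38407094 -0.59892066  0.34866332]
```

View pics/s6.png

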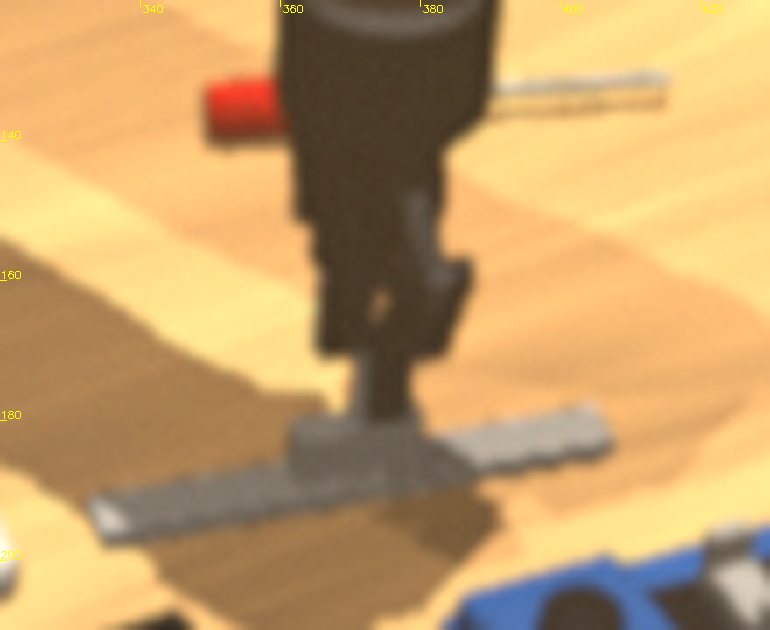

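```bash
python3 - <<'E'
from h import *
s=Cam("scene");o=get_obs()
a=np.radians(-13.7);x=np.array([np.cos(a),np.sin(a),0])
for dz in(0,.01,.02,.03): print(dz,s.proj(o["ee_pos"]+x*.031+[0,0,dz]),s.proj(o["ee_pos"]+x*.017+[0,0,dz]))
print("grip top near edge",s.proj(np.array([.445,.156,.034])+x*.007), "far",s.proj(np.array([.445,.156,.034])-x*.007))
t=Cam("top"); print(o["q"], t.proj(o["ee_pos"]))
E
```

```text
0 [373.79092735 190.2322027 ] [371.96455462 186.76483106]
0.01 [374.03931584 187.24437723] [372.20134381 183.78290254]
0.02 [374.29034936 184.22473512] [372.44063405 180.76947779]
0.03 [374.54407038 181.17276544] [372.68246518 177.72405515]
grip top near edge [370.66752028 181.59143141] far [368.88341819 178.22586689]
[ 1.93453889e+01 -5.47781879e+00 -2.05021208e+01  7.47200974e+01
 -6.95295408e-02  1.23036767e+02] [247.71873451 242.34293071]
```

```bash
python3 - <<'E'
from h import *
s=Cam("scene");t=Cam("top")
a=np.radians(-67.95);x=np.array([np.cos(a),np.sin(a),0]);c=np.array([.2063,-.5095,.2067])
for r in(-.05,0,.05): 
  for z in (0,.013,.04): print(r,z,s.proj(c+x*r+[0,0,z]),t.proj(c+x*r+[0,0,z]))
for n,roi,k in(("scene",(0,60,110,100),7),("top",(470,300,110,60),7)):
    im=cv2.imread(f"pics/{n}0.png"); crop(im,*roi,k,f"st_{n}.png")
E
```

```text
-0.05 0 [ 81.65152118 143.09217858] [481.52772654 337.7511656 ]
-0.05 0.013 [ 79.75860334 138.37387434] [483.35790442 338.22533982]
-0.05 0.04 [ 75.73226691 128.33779153] [487.29052627 339.24422872]
0 0 [ 61.17561139 153.44779492] [499.37560047 330.01511248]
0 0.013 [ 59.07176004 148.68981412] [501.39461839 330.40291502]
0 0.04 [ 54.59399181 138.56308382] [505.73248376 331.23610981]
0.05 0 [ 39.62448089 164.34720018] [517.097994   322.33344808]
0.05 0.013 [ 37.28979099 159.55186194] [519.30314118 322.63608603]
0.05 0.04 [ 32.31747988 149.33897942] [524.04033183 323.28622572]
```

View pics/st_scene.png

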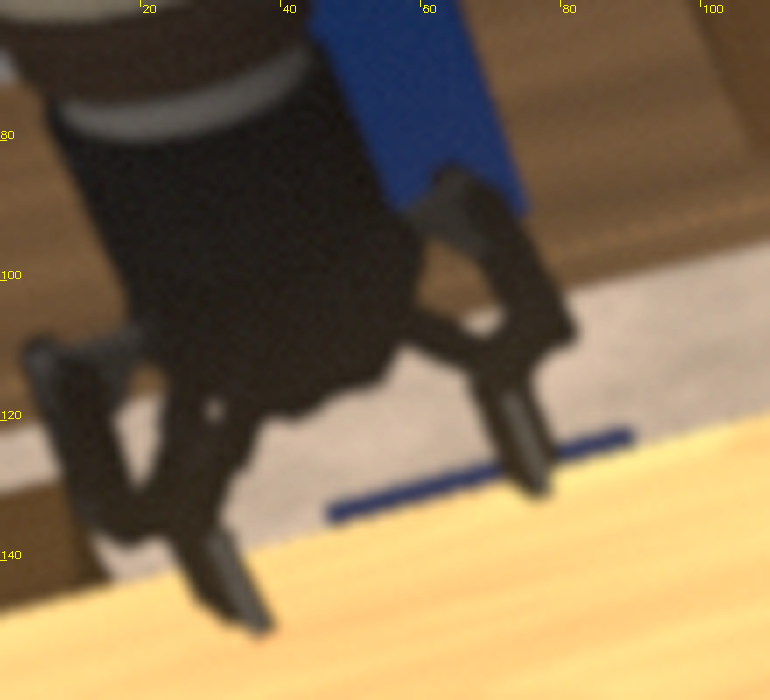

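View pics/st_top.png

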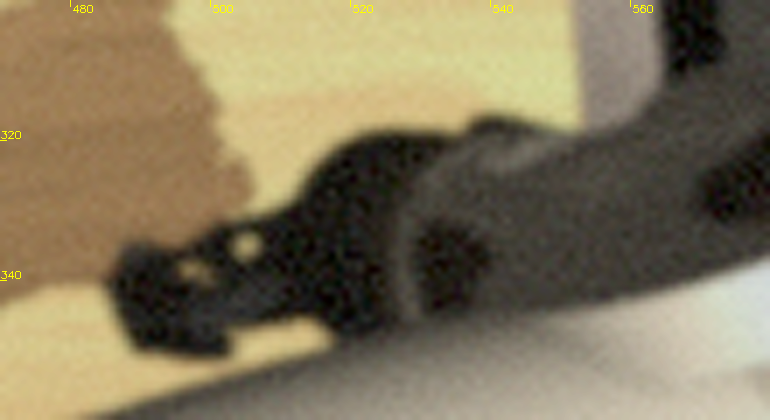

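```bash
python3 -m handwheel '[[0.6,0,0,-0.006,0],[0.6,0,0,-0.012,0],[0.6,0,0,-0.012,0],[0.6,0,0,-0.012,0]]';  python3 - <<'E'
from h import *
s=Cam("scene");o=get_obs();print(o["ee_pos"],o["opening"],o["wrist_force"])
crop(s.im,340,140,70,65,10,"s7.png")
E
```

```text
time: 4.85
ee_pos: [0.4458, 0.1561, 0.0132]
tcp_rot: [-179.9, -0.3, -13.7]
wrist_force: [-0.7, -0.4, -0.5]
opening: 0.034
[0.44589068 0.15615309 0.01340208] 0.03413365380894892 [-0.06051639 -0.17122806 -0.15487909]
```

View pics/s7.png

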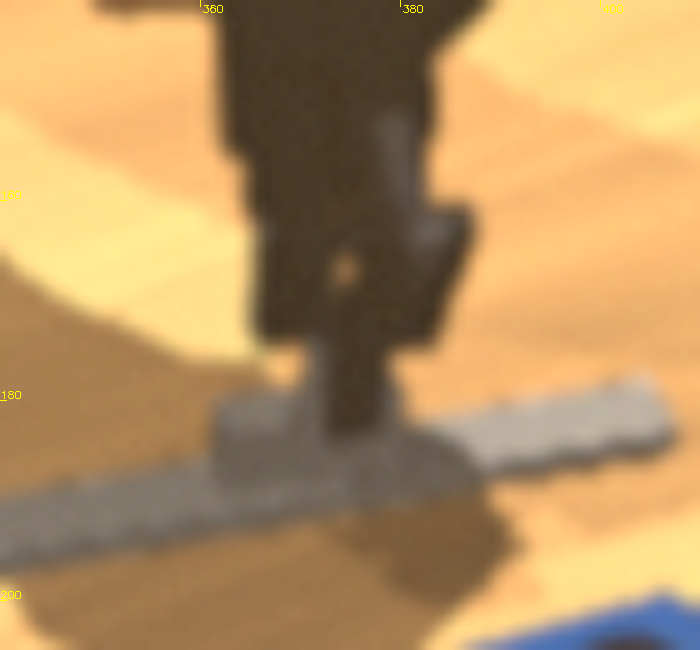

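```bash
python3 -m handwheel '[[0.9,0,0,0,0],[0.9,0,0,0,0],[0.9,0,0,0,0],[0.9,0,0,0,0],[0.9,0,0,0,0]]' 60;  python3 - <<'E'
from h import *
s=Cam("scene");o=get_obs();print(o["ee_pos"],o["opening"],o["wrist_force"])
crop(s.im,340,140,70,65,10,"s8.png")
E
```

```text
time: 5.4
ee_pos: [0.4459, 0.1562, 0.0135]
tcp_rot: [-179.9, -0.3, -13.7]
wrist_force: [0.3, 0.1, 0.0]
opening: 0.0082
[0.44592406 0.15614809 0.01343343] 0.008578987875937229 [-0.1425051   0.4826621  -0.04538071]
```

View pics/s8.png

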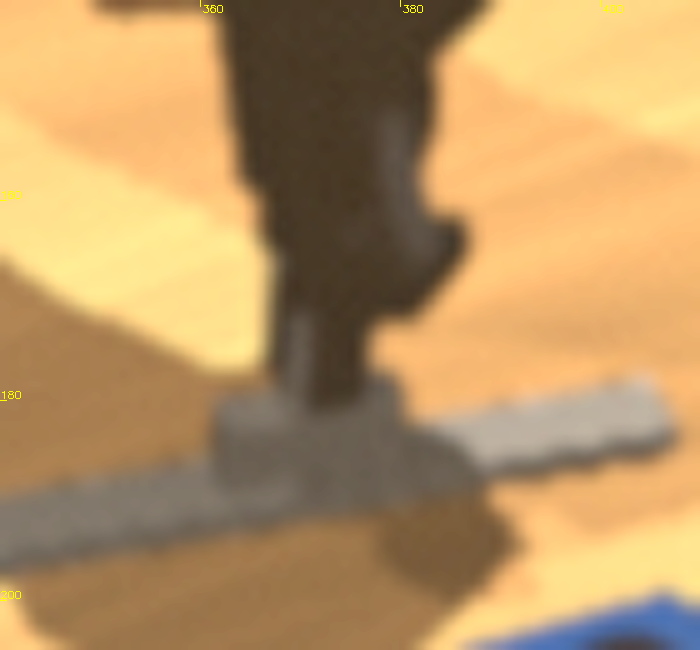

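```bash
python3 - <<'E'
from h import *
from workcell import bot
print(bot.grip_point_offset)
s=Cam("scene");t=Cam("top")
a=np.radians(-67.95);x=np.array([np.cos(a),np.sin(a),0]);y=np.array([-np.sin(a),np.cos(a),0]);c=np.array([.2063,-.5095,.2067])
for z in(.013,.033):
  for r in(-.043,-.057):
    for w in(-.011,.011): print(z,r,w,t.proj(c+x*r+y*w+[0,0,z]).round(1),s.proj(c+x*r+y*w+[0,0,z]).round(1))
crop(t.im,180,180,120,90,6,"t8.png")
E
```

```text
-0.0187
0.013 -0.043 -0.011 [487.8 341.4] [ 74.3 138. ]
0.013 -0.043 0.011 [484.  332.9] [ 79.5 141.6]
0.013 -0.057 -0.011 [482.8 343.6] [ 80.  135.2]
0.013 -0.057 0.011 [478.9 335.1] [ 85.2 138.7]
0.033 -0.043 -0.011 [490.8 342.2] [ 71.3 130.6]
0.033 -0.043 0.011 [486.9 333.5] [ 76.5 134.1]
0.033 -0.057 -0.011 [485.7 344.4] [ 77.  127.9]
0.033 -0.057 0.011 [481.7 335.8] [ 82.3 131.3]
```

View pics/t8.png

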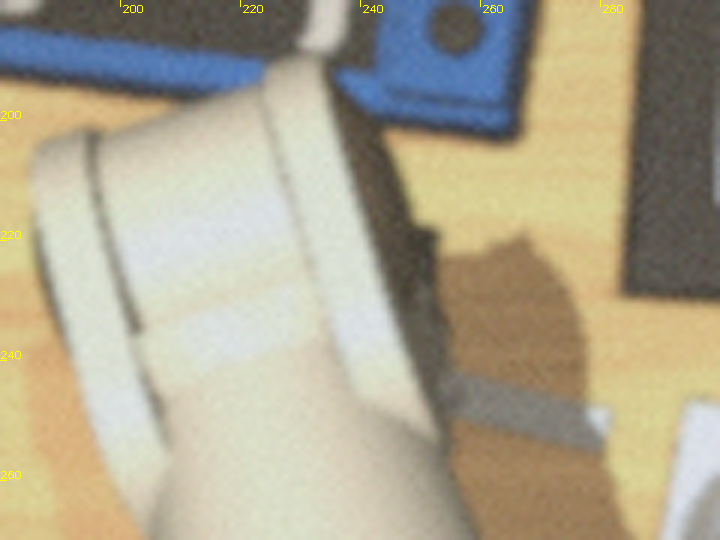

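```bash
python3 -m handwheel '[[0.6,0,0,0,0],[0.6,0,0,0,0],[0.6,0,0,0,0],[0.6,0,0,-0.004,0],[0.6,0,0,-0.008,0]]' 60; python3 -m handwheel '[[0.6,0,0,-0.003,0],[0.6,0,0,-0.003,0]]'; python3 - <<'E'
from h import *
s=Cam("scene");o=get_obs();print(o["ee_pos"],o["opening"],o["wrist_force"])
crop(s.im,340,140,70,65,10,"s9.png")
E
```

```text
time: 6.05
ee_pos: [0.4459, 0.1562, 0.0051]
tcp_rot: [-179.9, -0.3, -13.7]
wrist_force: [-0.4, 0.0, -0.5]
opening: 0.0336
time: 6.25
ee_pos: [0.4455, 0.156, 0.0014]
tcp_rot: [-179.9, -0.2, -13.7]
wrist_force: [-0.8, 0.4, 0.7]
opening: 0.0343
[0.44564847 0.15605567 0.00167732] 0.03394243895412774 [ 0.39018902 -0.07246225 -0.18632174]
```

View pics/s9.png

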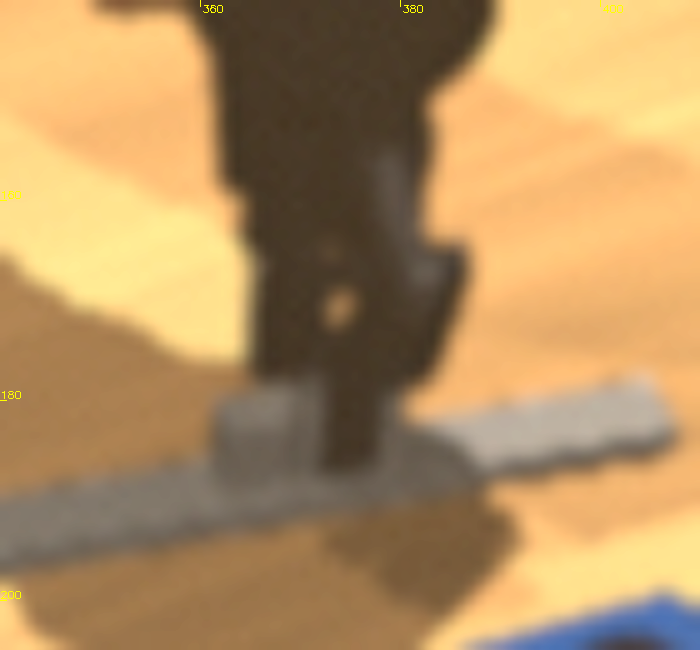

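```bash
python3 -m handwheel '[[0.6,0,0,-0.003,0],[0.6,0,0,-0.006,0],[0.6,0,0,-0.006,0]]' 60; python3 -m handwheel '[[0.95,0,0,0,0],[0.95,0,0,0,0],[0.95,0,0,0,0],[0.95,0,0,0,0],[0.95,0,0,0,0]]'; python3 - <<'E'
from h import *
s=Cam("scene");o=get_obs();print(o["ee_pos"],o["opening"],o["wrist_force"])
crop(s.im,340,140,70,65,10,"s10.png")
E
```

```text
time: 6.6
ee_pos: [0.4454, 0.156, -0.0048]
tcp_rot: [-179.9, -0.2, -13.7]
wrist_force: [0.0, -0.0, -0.1]
opening: 0.034
time: 7.1
ee_pos: [0.4454, 0.156, -0.0048]
tcp_rot: [-179.9, -0.2, -13.7]
wrist_force: [-0.7, -0.0, 1.0]
opening: 0.0123
[ 0.44531921  0.15595834 -0.00478745] 0.012427222159556228 [-1.67360519 -0.90377855 -0.17694916]
```

View pics/s10.png

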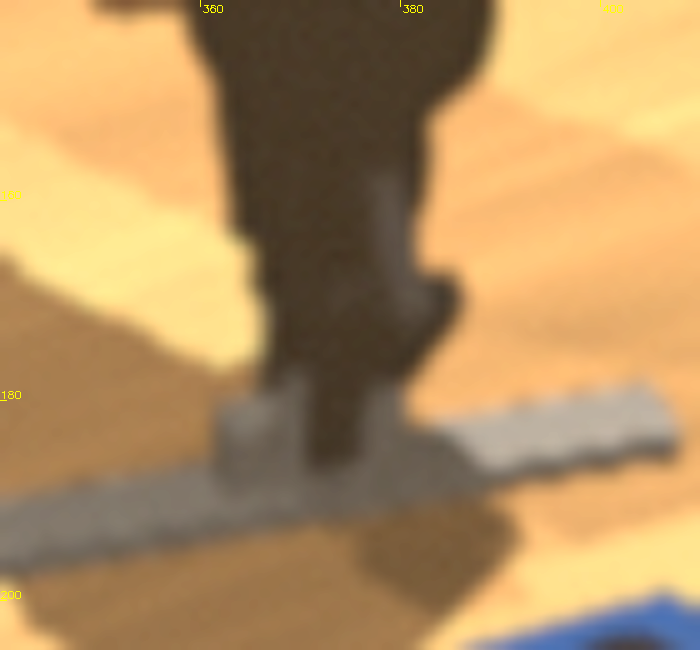

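```bash
python3 -m handwheel '[[0.95,0,0,0.005,0],[0.95,0,0,0.03,0],[0.95,0,0,0.07,0],[0.95,0,0,0.11,0],[0.95,0,0,0.14,0]]' 90; python3 -m handwheel '[[0.95,0.02,0.0125,0,2],[0.95,0.055,0.034,0,4],[0.95,0.09,0.056,0,6.5],[0.95,0.125,0.078,0,6.5],[0.95,0.155,0.097,0,6.5]]';python3 -m handwheel '[[0.95,0.005,0.004,0,0],[0.95,0.005,0.004,0,0]]'; python3 - <<'E'
from h import *
s=Cam("scene");o=get_obs();t=Cam("top");o=get_obs();print(o["q"],o["ee_pos"],o["tcp_rot"],o["opening"],o["wrist_force"])
crop(s.im,350,60,190,140,4,"s11.png");crop(t.im,120,100,200,140,4,"t11.png")
E
```

```text
time: 7.65
ee_pos: [0.4456, 0.156, 0.1378]
tcp_rot: [-179.9, -0.3, -13.7]
wrist_force: [1.5, -0.4, -3.0]
opening: 0.0118
time: 8.15
ee_pos: [0.602, 0.254, 0.1373]
tcp_rot: [-179.9, -0.3, -7.2]
wrist_force: [0.1, 0.6, -1.9]
opening: 0.0113
time: 8.35
ee_pos: [0.6073, 0.2584, 0.1358]
tcp_rot: [-180.0, -0.2, -7.2]
wrist_force: [-0.3, -0.5, -2.7]
opening: 0.0117
[ 2.30463856e+01  1.91876379e+01  1.89075613e+01  8.94973745e+01
 -6.78302307e-02  1.20230522e+02] [0.60636488 0.25756876 0.1371295 ] [-179.94655623   -0.22643471   -7.18437348] 0.011649784393523844 [-0.62357121 -0.24002684 -3.5753371 ]
```

View pics/s11.png

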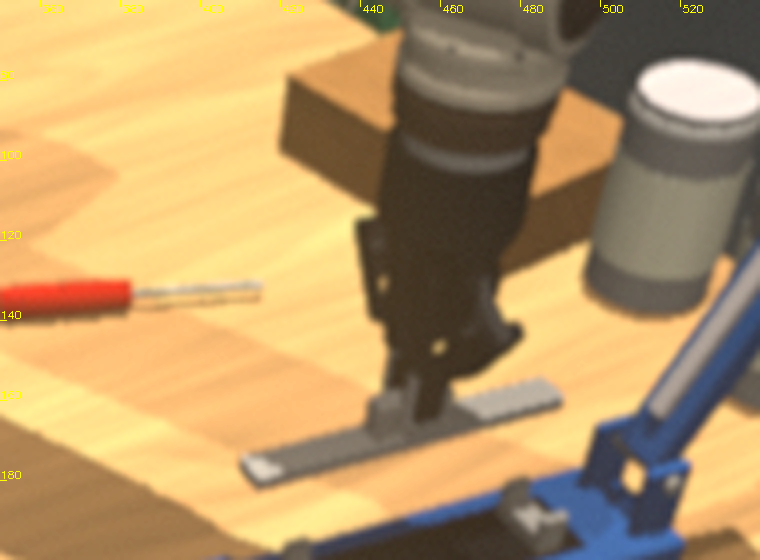

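View pics/t11.png

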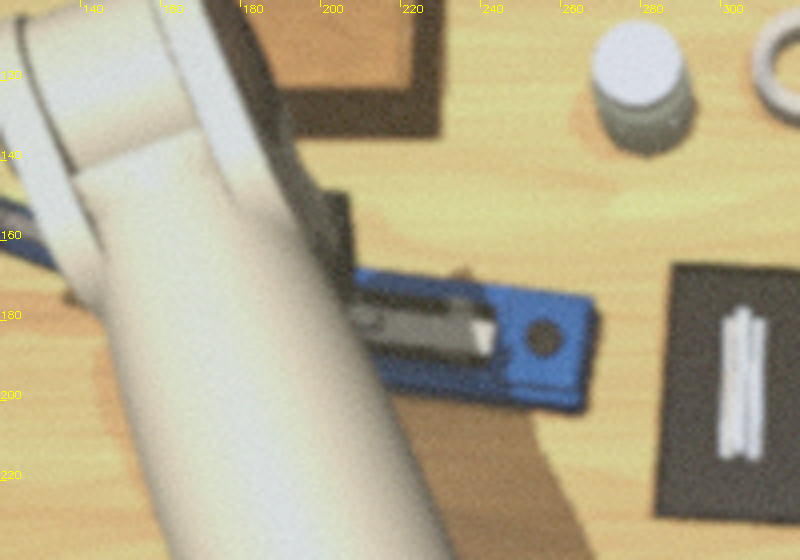

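```bash
python3 - <<'E'
from h import *
s=Cam("scene");t=Cam("top");o=get_obs();e=o["ee_pos"];print(e,o["tcp_rot"])
z=e[2]+.0148
a=s.plane(412.5,177,z);b=s.plane(488,157,z);m=(a+b)/2
print(a,b,"mid",m,"len",np.linalg.norm(a-b),np.degrees(np.arctan2(*(b-a)[1::-1])))
p=t.plane(242.7,183.8,z);ax=np.array([np.cos(np.radians(82.8)),np.sin(np.radians(82.8)),0]);print("top end",p,"mid",p+ax*.1)
print(tri(t,(242.7,183.8),s,(412.5,177)))
def cr(c,x,y,w,h,k,n): cv2.imwrite("pics/"+n,np.clip(cv2.resize(c.im[y:y+h,x:x+w],None,fx=k,fy=k,interpolation=cv2.INTER_CUBIC)*1.6,0,255).astype(np.uint8))
cr(s,405,150,90,35,8,"e_s.png");cr(t,200,165,60,35,12,"e_t.png")
E
```

```text
[0.60633521 0.25743398 0.13796919] [-179.90364183   -0.29193509   -7.19892622]
[0.59892562 0.16065798 0.15276919] [0.62446233 0.35509869 0.15276919] mid [0.61169397 0.25787834 0.15276919] len 0.19611045592527188 82.51792995271985
top end [0.59489893 0.15682222 0.15276919] mid [0.60743226 0.25603369 0.15276919]
(array([0.59669493, 0.15936827, 0.15105753]), np.float64(0.005158979394832074))
```

View pics/e_s.png

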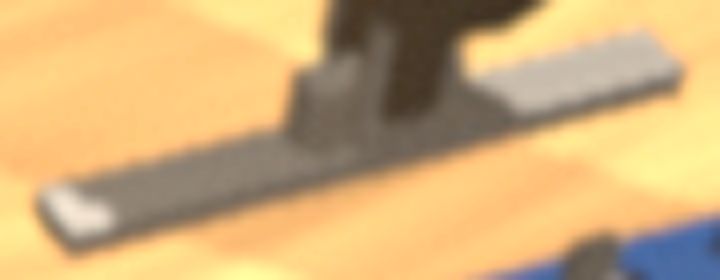

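View pics/e_t.png

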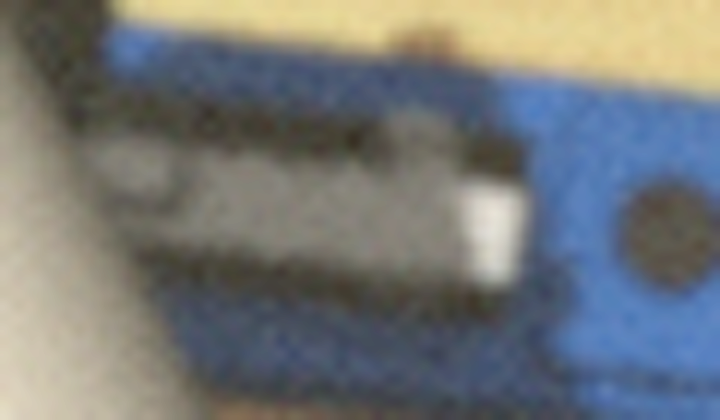

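```bash
python3 -m handwheel '[[0.95,0.0215,0.015,0,0.1],[0.95,0.0215,0.015,-0.02,0.1],[0.95,0.0215,0.015,-0.04,0.1],[0.95,0.0215,0.015,-0.048,0.1],[0.95,0.0215,0.015,-0.048,0.1]]';python3 - <<'E'
from h import *
s=Cam("scene");t=Cam("top");o=get_obs();e=o["ee_pos"];print(e,o["tcp_rot"],o["wrist_force"])
def cr(c,x,y,w,h,k,n): cv2.imwrite("pics/"+n,np.clip(cv2.resize(c.im[y:y+h,x:x+w],None,fx=k,fy=k,interpolation=cv2.INTER_CUBIC)*1.7,0,255).astype(np.uint8))
cr(s,405,160,100,65,8,"f_s.png");cr(t,190,150,80,60,10,"f_t.png")
E
```

```text
time: 9.05
ee_pos: [0.6268, 0.2717, 0.0893]
tcp_rot: [-180.0, -0.2, -7.1]
wrist_force: [0.1, -0.8, -2.1]
opening: 0.0118
[0.62782006 0.27226727 0.09133198] [-179.87047152   -0.353233     -7.10866046] [-0.61649081 -0.0903804  -2.96298232]
```

View pics/f_s.png

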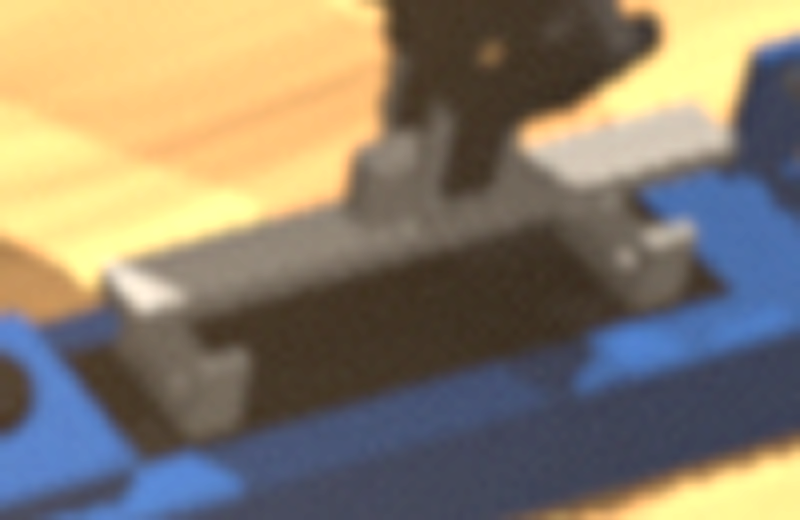

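View pics/f_t.png

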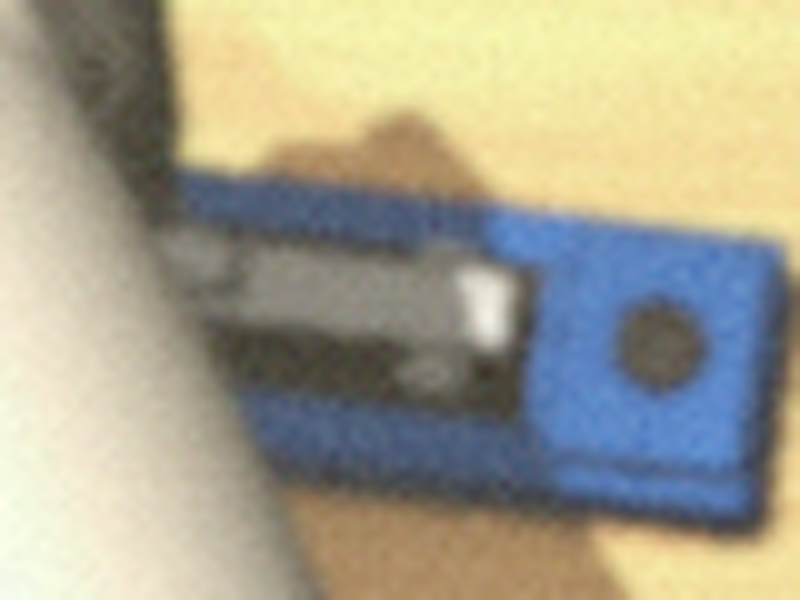

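```bash
python3 - <<'E'
from h import *
s=Cam("scene");t=Cam("top");o=get_obs();e=o["ee_pos"];z=e[2]+.0148
A=np.radians(82.75);y=np.array([np.cos(A),np.sin(A),0]);x=np.array([np.sin(A),-np.cos(A),0])
T=lambda X,Y:(190+X/10-.5,150+Y/10-.5);S=lambda X,Y:(405+X/8-.5,160+Y/8-.5)
c=np.array([.6295,.2715,0])
loc=lambda p:(np.round([x@(p-c)*1000,y@(p-c)*1000],1))
for n,p in [("end upper",T(518,270)),("end lower",T(508,352)),]: print("top",n,loc(t.plane(*p,z)))
for n,p in [("-y back",S(105,268)),("-y near",S(148,315)),("+y back",S(695,105)),("+y near",S(738,150))]: print("scene",n,loc(s.plane(*p,z)))
for n,p in [("near cheek -y (top)",T(430,372))]: print(n,loc(t.plane(*p,.084)))
for n,p in [("+x cheek -y",S(230,360)),("+x cheek +y",S(668,238))]: print(n,loc(s.plane(*p,.084)))
print(e,z)
E
```

```text
top end upper [  11. -102.]
top end lower [ -13.4 -103. ]
scene -y back [ -9.3 -98.6]
scene -y near [ 12.6 -97.4]
scene +y back [-8.9 98.7]
scene +y near [13.2 97.8]
near cheek -y (top) [-17.5 -77. ]
+x cheek -y [ 17.2 -70.3]
+x cheek +y [18.6 75.6]
[0.62826892 0.27249653 0.09167373] 0.10647372594408508
```

```bash
python3 -m handwheel '[[0.95,0,0.001,-0.008,0],[0.95,0,0.001,-0.016,0],[0.95,0,0.001,-0.021,0],[0.95,0,0.001,-0.025,0],[0.95,0,0.001,-0.025,0]]';python3 - <<'E'
from h import *
s=Cam("scene");t=Cam("top");o=get_obs();e=o["ee_pos"];print(e,o["tcp_rot"],o["wrist_force"],o["torque"])
def cr(c,x,y,w,h,k,n): cv2.imwrite("pics/"+n,np.clip(cv2.resize(c.im[y:y+h,x:x+w],None,fx=k,fy=k,interpolation=cv2.INTER_CUBIC)*1.7,0,255).astype(np.uint8))
cr(s,405,160,100,65,8,"g_s.png")
E
```

```text
time: 9.75
ee_pos: [0.628, 0.2734, 0.066]
tcp_rot: [-179.9, -0.4, -7.1]
wrist_force: [-0.1, 0.8, -3.8]
opening: 0.0115
[0.62822418 0.27348352 0.06659688] [-179.84823746   -0.39200815   -7.1045692 ] [ 0.25516371 -0.04986367 -2.93496504] [-0.02759836 -0.04332669  0.00523264]
```

View pics/g_s.png

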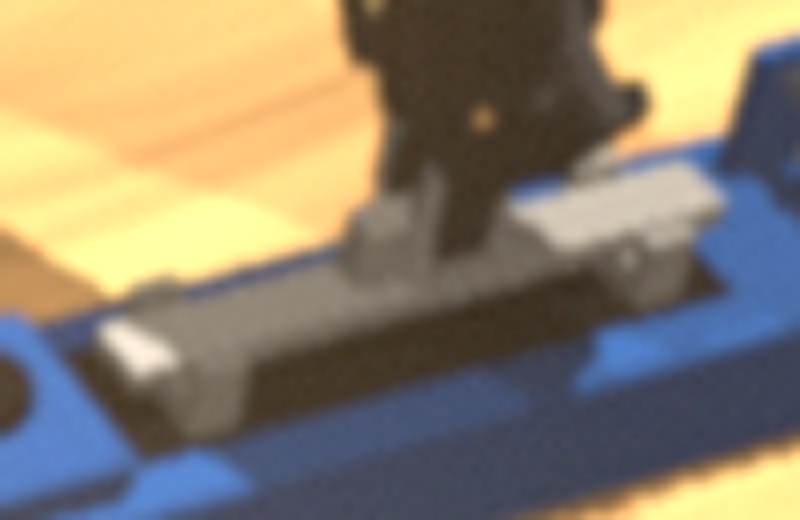

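```bash
python3 -m handwheel '[[0.95,0,0,-0.001,0],[0.95,0,0,-0.001,0]]'; python3 -m handwheel '[[0.95,0,0,-0.001,0],[0.95,0,0,-0.001,0]]'; python3 -m handwheel '[[0.95,0,0,-0.001,0],[0.95,0,0,-0.001,0]]'
```

```text
time: 10.05
ee_pos: [0.6282, 0.2735, 0.0655]
tcp_rot: [-179.9, -0.4, -7.1]
wrist_force: [-0.5, -0.6, -3.1]
opening: 0.0118
time: 10.25
ee_pos: [0.6283, 0.2735, 0.0654]
tcp_rot: [-179.8, -0.4, -7.1]
wrist_force: [-3.1, 0.1, 2.5]
opening: 0.0116
time: 10.45
ee_pos: [0.6283, 0.2735, 0.0653]
tcp_rot: [-179.8, -0.5, -7.1]
wrist_force: [-4.1, -1.3, 5.5]
opening: 0.0118
```

```bash
python3 -m handwheel '[[0.6,0,0,0,0],[0.6,0,0,0,0],[0.6,0,0,0,0],[0.6,0,0,0,0]]'; python3 -m handwheel '[[0.6,0,0,0.02,0],[0.6,0,0,0.06,0],[0.6,0,0,0.1,0],[0.6,0,0,0.14,0],[0.6,0,0,0.17,0]]';python3 - <<'E'
from h import *
s=Cam("scene");t=Cam("top");o=get_obs();e=o["ee_pos"];print(e,o["tcp_rot"],o["wrist_force"],o["torque"])
def cr(c,x,y,w,h,k,n): cv2.imwrite("pics/"+n,np.clip(cv2.resize(c.im[y:y+h,x:x+w],None,fx=k,fy=k,interpolation=cv2.INTER_CUBIC)*1.7,0,255).astype(np.uint8))
cr(s,405,160,100,65,8,"h_s.png");crop(t.im,150,140,140,80,5,"h_t.png")
E
```

```text
time: 10.85
ee_pos: [0.6284, 0.2735, 0.0652]
tcp_rot: [-179.8, -0.5, -7.1]
wrist_force: [-0.5, 0.1, 0.2]
opening: 0.0341
time: 11.35
ee_pos: [0.6285, 0.2736, 0.2382]
tcp_rot: [-179.7, -0.6, -7.1]
wrist_force: [0.2, 0.3, -0.7]
opening: 0.0338
[0.62945272 0.27402641 0.24043007] [-179.5927951    -0.82122603   -7.10616047] [-0.19134041 -0.18130254  1.20124337] [-0.01030296 -0.03184423 -0.03605714]
```

View pics/h_s.png

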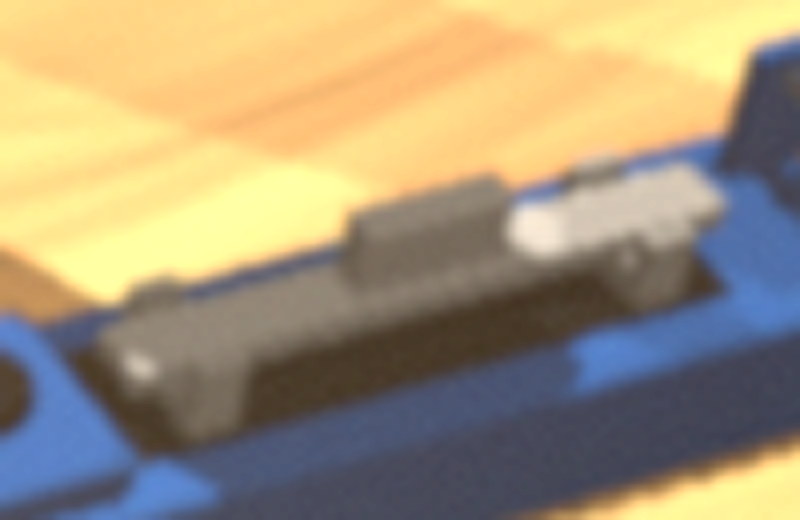

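```bash
python3 -m handwheel '[[0.6,-0.005,-0.04,0,8],[0.6,-0.01,-0.08,0,16],[0.6,-0.015,-0.12,0,24],[0.6,-0.02,-0.16,0,32],[0.6,-0.025,-0.2,0,40]]'; python3 -m handwheel '[[0.6,-0.005,-0.03,0,8],[0.6,-0.01,-0.06,0,16],[0.6,-0.015,-0.08,0,24],[0.6,-0.015,-0.08,0,32],[0.6,-0.015,-0.08,0,40]]'; python3 -m handwheel '[[0.6,0,0,0,8],[0.6,0,0,0,14.5],[0.6,0,0,0,14.5],[0.6,0,0,0,14.5]]';python3 - <<'E'
from h import *
s=Cam("scene");t=Cam("top");o=get_obs();e=o["ee_pos"];print(e,o["tcp_rot"],o["q"])
def cr(c,x,y,w,h,k,n): cv2.imwrite("pics/"+n,np.clip(cv2.resize(c.im[y:y+h,x:x+w],None,fx=k,fy=k,interpolation=cv2.INTER_CUBIC)*1.7,0,255).astype(np.uint8))
cr(s,280,100,120,170,4,"i_s.png");crop(t.im,140,140,120,80,6,"i_t.png")
E
```

```text
time: 11.95
ee_pos: [0.6039, 0.0725, 0.2396]
tcp_rot: [-179.6, -0.8, 33.2]
wrist_force: [0.7, 0.6, -0.0]
opening: 0.034
time: 12.45
ee_pos: [0.5886, -0.0084, 0.2389]
tcp_rot: [-179.5, -0.8, 73.5]
wrist_force: [-0.2, 0.5, -1.1]
opening: 0.0338
time: 12.85
ee_pos: [0.5886, -0.0084, 0.2383]
tcp_rot: [-179.5, -0.8, 87.8]
wrist_force: [-0.1, 0.2, -0.2]
opening: 0.0344
[ 0.58860555 -0.00835021  0.23856808] [-179.52042463   -0.78298676   87.83026255] [-1.22769651 11.87780008 21.30834505 99.89722732  0.79073883  0.93554359]
```

View pics/i_s.png

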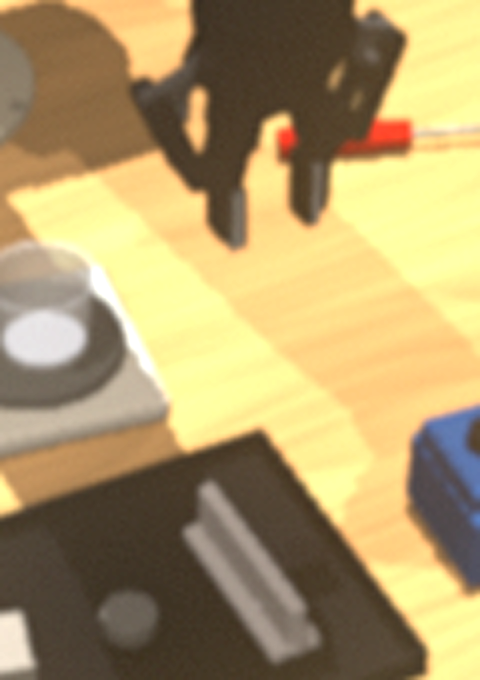

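View pics/i_t.png

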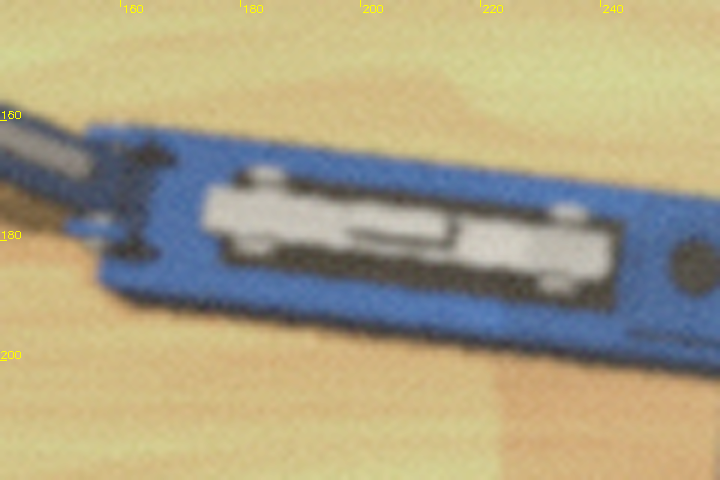

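```bash
python3 - <<'E'
from h import *
s=Cam("scene");o=get_obs();e=o["ee_pos"]
for dz in(0,.01,.02,.03):
    print(dz,[s.proj(e+[0.011*k,r*1.,dz]).round(1) for r in(-.017,.017) for k in(-1,1)])
E
```

```text
0 [array([335. , 166.8]), array([340.5, 172.8]), array([349.6, 161.6]), array([355.3, 167.6])]
0.01 [array([335. , 162.8]), array([340.6, 168.8]), array([349.7, 157.7]), array([355.5, 163.6])]
0.02 [array([335.1, 158.8]), array([340.7, 164.8]), array([349.9, 153.7]), array([355.7, 159.6])]
0.03 [array([335.1, 154.7]), array([340.8, 160.7]), array([350. , 149.6]), array([355.9, 155.5])]
```

```bash
python3 -m handwheel '[[0.6,0,-0.004,-0.045,0.8],[0.6,0,-0.004,-0.09,0.8],[0.6,0,-0.004,-0.135,0.8],[0.6,0,-0.004,-0.18,0.8],[0.6,0,-0.004,-0.21,0.8]]';python3 -m handwheel '[[0.6,0,0,-0.003,0],[0.6,0,0,-0.003,0]]'; python3 - <<'E'
from h import *
s=Cam("scene");o=get_obs();e=o["ee_pos"];print(e,o["tcp_rot"],o["wrist_force"])
def cr(c,x,y,w,h,k,n): cv2.imwrite("pics/"+n,np.clip(cv2.resize(c.im[y:y+h,x:x+w],None,fx=k,fy=k,interpolation=cv2.INTER_CUBIC)*1.9,0,255).astype(np.uint8))
cr(s,290,170,90,100,7,"j_s.png")
E
```

```text
time: 13.5
ee_pos: [0.5871, -0.0123, 0.0253]
tcp_rot: [-179.4, -0.8, 88.6]
wrist_force: [0.1, -0.4, 0.0]
opening: 0.0346
time: 13.7
ee_pos: [0.5865, -0.0123, 0.0219]
tcp_rot: [-179.3, -0.8, 88.5]
wrist_force: [1.2, 0.3, -0.1]
opening: 0.0339
[ 0.58757669 -0.0122914   0.02353999] [-179.41979336   -0.78289378   88.54186364] [0.12955101 0.22186343 0.05720792]
```

View pics/j_s.png

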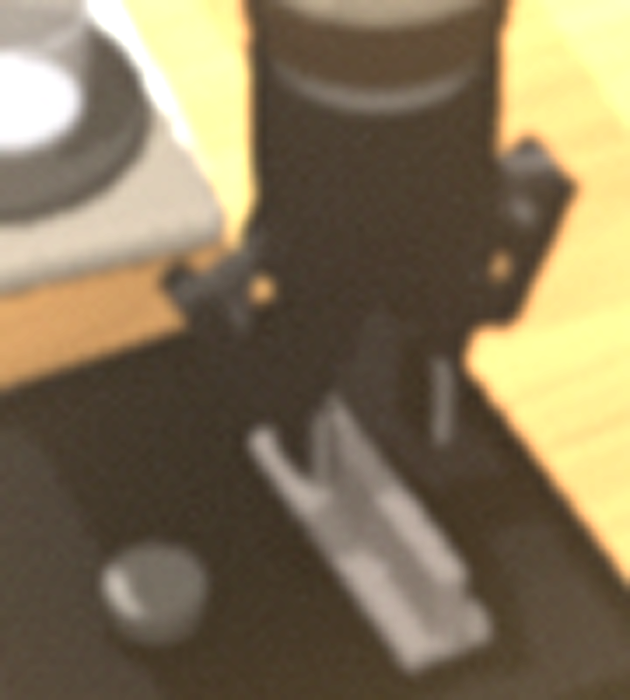

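```bash
python3 -m handwheel '[[0.6,0.001,0,-0.01,0],[0.6,0.001,0,-0.02,0],[0.6,0.001,0,-0.027,0],[0.6,0.001,0,-0.029,0],[0.6,0.001,0,-0.029,0]]';python3 -m handwheel '[[0.95,0,0,0,0],[0.95,0,0,0,0],[0.95,0,0,0,0],[0.95,0,0,0,0],[0.95,0,0,0,0]]' 60; python3 - <<'E'
from h import *
s=Cam("scene");o=get_obs();e=o["ee_pos"];print(e,o["tcp_rot"],o["wrist_force"],o["opening"])
def cr(c,x,y,w,h,k,n): cv2.imwrite("pics/"+n,np.clip(cv2.resize(c.im[y:y+h,x:x+w],None,fx=k,fy=k,interpolation=cv2.INTER_CUBIC)*1.9,0,255).astype(np.uint8))
cr(s,290,170,90,100,7,"k_s.png")
E
```

```text
time: 14.25
ee_pos: [0.5883, -0.0123, -0.0059]
tcp_rot: [-179.4, -0.8, 88.5]
wrist_force: [-0.4, -0.5, -0.4]
opening: 0.0342
time: 14.75
ee_pos: [0.5886, -0.0123, -0.0053]
tcp_rot: [-179.4, -0.8, 88.5]
wrist_force: [-0.2, -0.6, 5.1]
opening: 0.0087
[ 0.58860963 -0.01231522 -0.00537983] [-179.42403575   -0.77954172   88.53933284] [-0.65051509 -0.47874447  5.36070381] 0.008774913658886024
```

View pics/k_s.png

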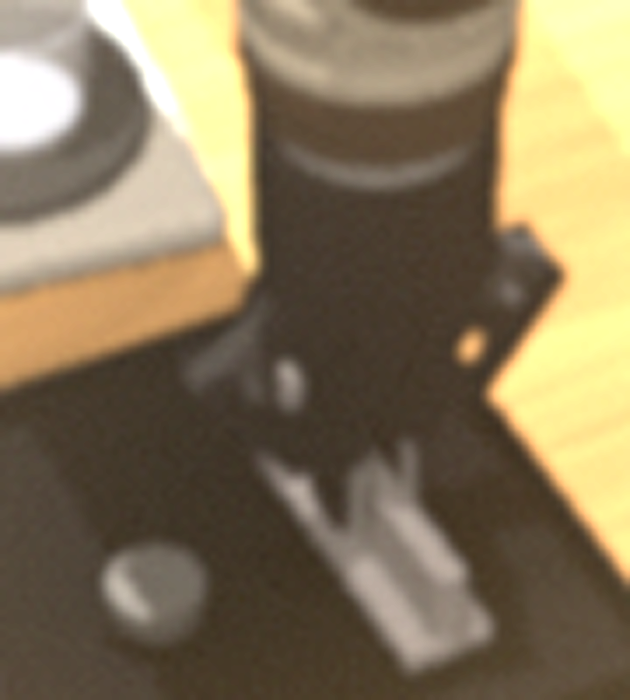

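```bash
python3 -m handwheel '[[0.95,0,0,0.005,0],[0.95,0,0,0.04,0],[0.95,0,0,0.08,0],[0.95,0,0,0.12,0],[0.95,0,0,0.16,0]]' 90;python3 -m handwheel '[[0.95,0,0,0.04,0],[0.95,-0.02,0,0.08,-8],[0.95,-0.05,-0.01,0.082,-16],[0.95,-0.08,-0.03,0.082,-24],[0.95,-0.108,-0.05,0.082,-32]]'; python3 - <<'E'
from h import *
s=Cam("scene");o=get_obs();e=o["ee_pos"];print(e,o["tcp_rot"],o["wrist_force"],o["opening"],o["q"])
cv2.imwrite("pics/l_s.png",s.im)
E
```

```text
time: 15.3
ee_pos: [0.5881, -0.0122, 0.1559]
tcp_rot: [-179.4, -0.8, 88.5]
wrist_force: [0.5, 0.9, -1.5]
opening: 0.0082
time: 15.8
ee_pos: [0.4788, -0.0624, 0.2379]
tcp_rot: [-179.4, -0.8, 56.3]
wrist_force: [-0.0, -0.8, -1.9]
opening: 0.0082
[ 0.47550649 -0.06456565  0.23872157] [-179.34231581   -0.68753802   55.68333238] [ 4.08204607 -1.80610902  1.70562588] 0.008414927111643936 [-8.31584711 -3.49241086  5.02680814 98.80898342  0.90624492 25.99458273]
```

View pics/l_s.png

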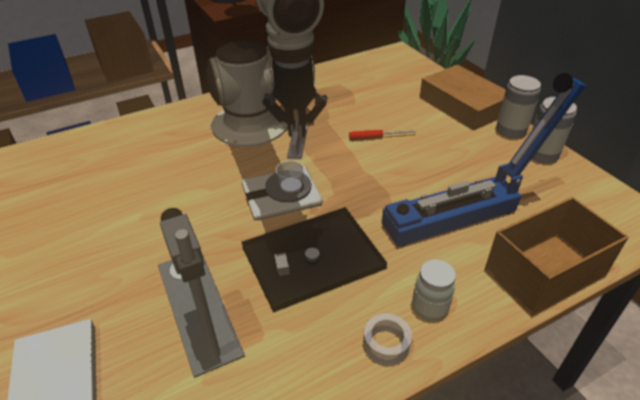

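```bash
python3 -m handwheel '[[0.95,0,-0.02,0,-8],[0.95,0,-0.05,0,-16],[0.95,0,-0.09,0,-24],[0.95,0,-0.13,0,-32],[0.95,0,-0.17,0,-40]]';python3 -m handwheel '[[0.95,0,-0.03,0,-8],[0.95,0,-0.06,0,-16],[0.95,0,-0.09,0,-17.3],[0.95,0,-0.11,0,-17.3],[0.95,0,-0.117,0,-17.3]]';python3 -m handwheel '[[0.95,0,0,0,0],[0.95,0,0,0,0]]'; python3 - <<'E'
from h import *
s=Cam("scene");t=Cam("top");o=get_obs();e=o["ee_pos"];print(e,o["tcp_rot"],o["wrist_force"],o["opening"],o["q"])
crop(s.im,100,120,150,130,5,"m_s.png");crop(t.im,380,100,130,160,5,"m_t.png")
E
```

```text
time: 16.35
ee_pos: [0.4751, -0.236, 0.2386]
tcp_rot: [-179.3, -0.7, 15.4]
wrist_force: [1.4, -0.1, -1.9]
opening: 0.0081
time: 16.85
ee_pos: [0.4747, -0.3545, 0.2376]
tcp_rot: [-179.3, -0.6, -2.0]
wrist_force: [0.1, 0.5, -2.3]
opening: 0.008
time: 17.05
ee_pos: [0.4747, -0.3538, 0.2373]
tcp_rot: [-179.2, -0.6, -2.0]
wrist_force: [0.1, 0.0, -1.5]
opening: 0.0079
[ 0.47482636 -0.35351753  0.23772103] [-179.25603224   -0.59669574   -1.95551096] [ 0.26398391 -0.35947873 -1.94345964] 0.00820445339159678 [-37.16509438  11.72370418  21.03235146  99.25009645   0.95188547
  54.78702892]
```

View pics/m_s.png

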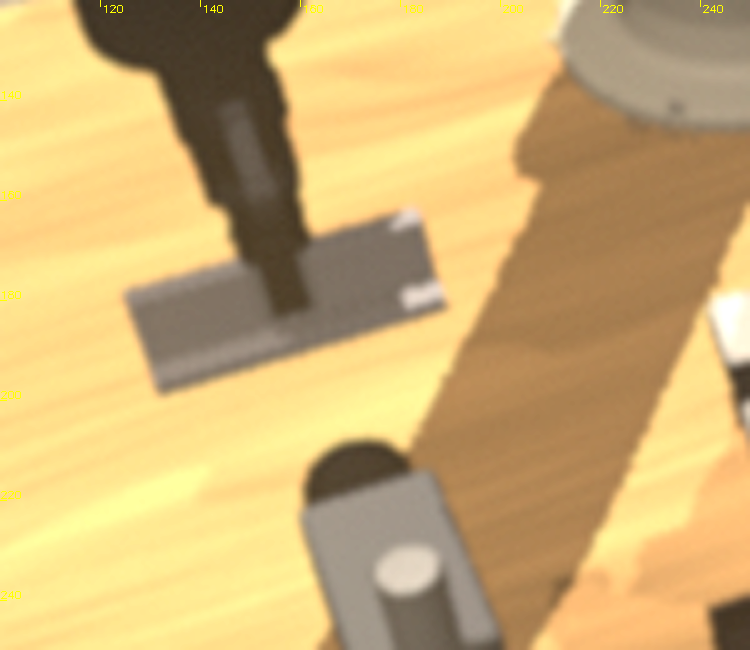

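View pics/m_t.png

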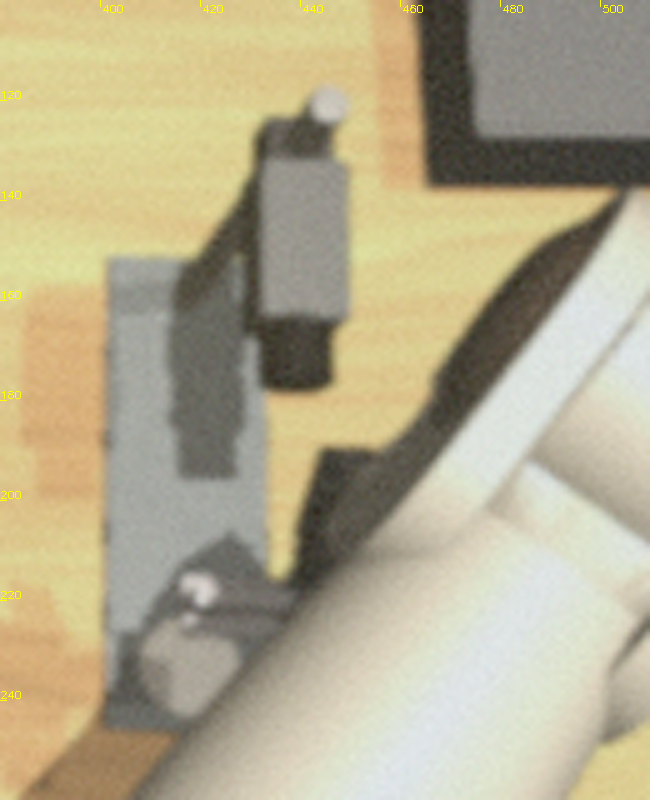

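```bash
python3 - <<'E'
from h import *
s=Cam("scene");t=Cam("top");o=get_obs();e=o["ee_pos"];C=e+[0,0,.0284];print(e,C)
M=R.from_euler('z',-1.95,degrees=True).as_matrix()
for n,p in [("foot -y",(.015,-.055,-.019)),("foot +y",(.015,.055,-.019)),("fin -y",(-.005,-.055,.019)),("fin +y",(-.005,.055,.019)),("fin+y near",(.005,.055,.019))]:
    q=s.proj(C+M@np.array(p)); print(n,"crop",((q-[100,120])*5+2.5).round(0), "top", ((t.proj(C+M@np.array(p))-[380,100])*5+2.5).round(0))
# lens check: dark lens top circle in scene; level of jaw mid vs lens: triangulated lens z .2644
for z in(.254,.264,.274): print(z,"lens front centre crop",((s.proj([.4775+.11*np.cos(np.radians(-1.95)),-.356+.11*np.sin(np.radians(-1.95)),z])-[100,120])*5+2.5).round(0))
E
```

```text
[ 0.4748658  -0.35363558  0.23788619] [ 0.4748658  -0.35363558  0.26628619]
foot -y crop [154. 402.] top [393. 586.]
foot +y crop [445. 314.] top [177. 579.]
fin -y crop [116. 292.] top [417. 614.]
fin +y crop [413. 207.] top [194. 606.]
fin+y near crop [419. 221.] top [194. 586.]
0.254 lens front centre crop [355. 509.]
0.264 lens front centre crop [349. 488.]
0.274 lens front centre crop [343. 467.]
```

```bash
python3 - <<'E'
from h import *
s=Cam("scene");t=Cam("top")
F=np.array([.4775,-.356,0]);M=R.from_euler('z',-1.95,degrees=True).as_matrix()
pr=lambda p:(s.proj(F+M@np.array(p)).round(2), t.proj(F+M@np.array(p)).round(2))
print("post top",pr((.235,0,.338)),"obs scene",(100+408/5-.5,120+568/5-.5),"top",(445.5,120.6))
print("front -y",pr((.142,-.023,.2874)),"obs",(160.25,222.1),(448.5,162.9))
print("front +y",pr((.142,.023,.2874)),"obs",(185.6,214),(431.4,162.5))
# lens circle: dark disc top in scene observed highest (360/5..), lens front cyl radius? top view front lens edge v
print("lens front top",pr((.110,0,.2644)),"obs top front edge ~",(380+297/5-.5,100+390/5-.5))
print("disc top",pr((0,0,.010)),"obs",(417.6,232.8))
for r in (.018,.02,.022): print(r,"lens top pt",pr((.110,0,.2644+r)), "obs scene lens top",(100+360/5-.5,120+440/5-.5))
E
```

```text
post top (array([179.32, 234.05]), array([445.6 , 120.38])) obs scene (181.1, 233.1) top (445.5, 120.6)
front -y (array([157.13, 223.51]), array([449.87, 162.97])) obs (160.25, 222.1) (448.5, 162.9)
front +y (array([184.72, 214.65]), array([431.64, 162.3 ])) obs (185.6, 214) (431.4, 162.5)
lens front top (array([169.32, 217.  ]), array([438.58, 177.21])) obs top front edge ~ (438.9, 177.5)
disc top (array([181.58, 268.67]), array([417.43, 232.88])) obs (417.6, 232.8)
0.018 lens top pt (array([167.09, 209.4 ]), array([440.43, 175.44])) obs scene lens top (171.5, 207.5)
0.02 lens top pt (array([166.84, 208.54]), array([440.64, 175.25])) obs scene lens top (171.5, 207.5)
0.022 lens top pt (array([166.58, 207.68]), array([440.85, 175.05])) obs scene lens top (171.5, 207.5)
```

```bash
python3 -m handwheel '[[0.95,0.002,-0.001,-0.002,0],[0.95,0.002,-0.001,-0.002,0],[0.95,0.002,-0.001,-0.002,0],[0.95,0.002,-0.001,-0.002,0]]'; python3 - <<'E'
from h import *
t=Cam("top");o=get_obs();print(o["ee_pos"],o["tcp_rot"],o["qd"].round(2),o["opening"])
g=R.from_euler('xyz',[-179.424,-.7795,88.539],degrees=True)
d=(R.from_euler('xyz',o["tcp_rot"],degrees=True)*g.inv()).as_matrix()
print("jaw up axis tilt deg",np.degrees(d[:2,2]),"yaw turned",np.degrees(np.arctan2(d[1,0],d[0,0])))
s=Cam("scene");crop(s.im,100,120,130,110,6,"n_s.png");cv2.imwrite("pics/n_full.png",s.im)
E
```

```text
time: 17.75
ee_pos: [0.4768, -0.3549, 0.2358]
tcp_rot: [-179.3, -0.6, -2.0]
wrist_force: [0.3, 0.2, -2.6]
opening: 0.0081
[ 0.47684464 -0.35486493  0.23586076] [-179.27771768   -0.61269538   -1.96340187] [-0.03  0.1  -0.03  0.06 -0.03 -0.03] 0.00817102494262597
jaw up axis tilt deg [ 0.16169712 -0.15189773] yaw turned -90.50083877127813
```

View pics/n_s.png

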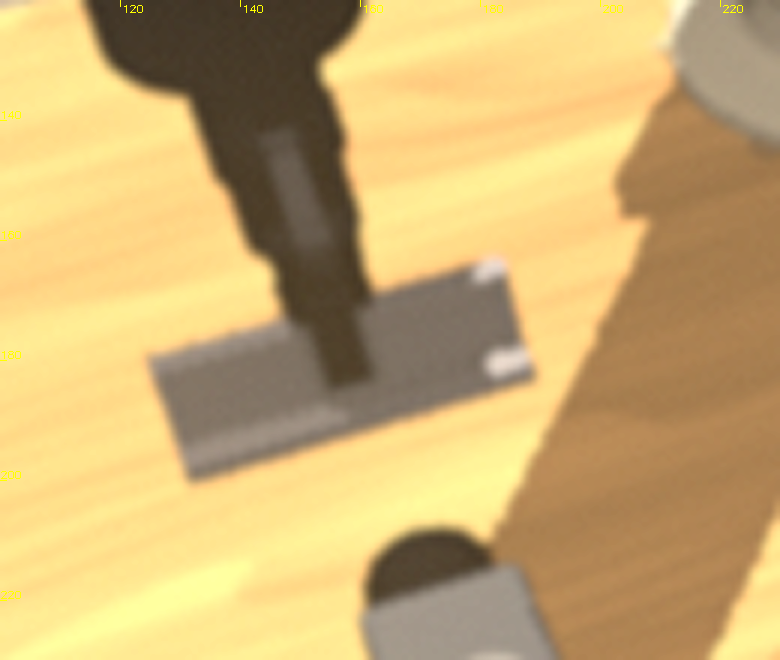

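View pics/n_full.png

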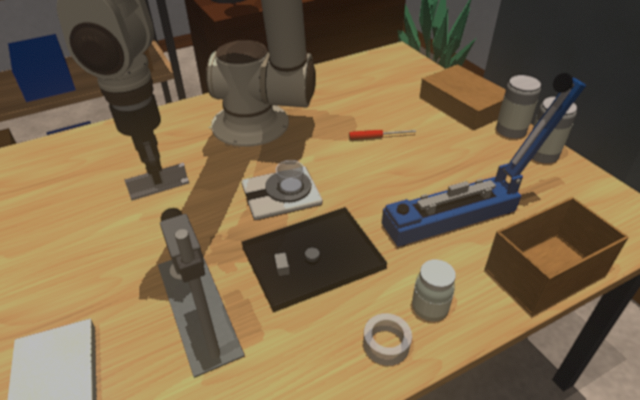

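```bash
python3 - <<'E'
from workcell import job_done
print(job_done())
E
```

```text
the job is handed in; nothing more can be done
None
```

Both parts of the job are done and it is handed in, at about 18 s of robot time.

**Bar:** it lies flat in both cradle slots, grip up and let go. It touched the slot floors within about 0.2 mm of the height I worked out, with about 5 N of push. The later top view shows it between the cheeks and centred along y to about 1 mm.

**Jaw:** it is held in the air above the disc, with the tool at (0.477, -0.355). Its middle is at about z = 0.264, and I measured the lens centre at about 0.264. It is about 0.2° off level by the tool readings. Its yaw is about -92° (long side across the line of sight), against a stand yaw of about -2°. It is still and clear of everything in the last pictures.

**Checks that disagreed:**
- **Camera views:** the scene and top cameras differed by 2–4 mm in y (more for the bar's middle, about 6 mm), so I used averages.
- **Stand yaw:** the estimates ran from -1.5° to -3.1°, and I used about -2°.
- **Fingertip height:** the fingertips appeared roughly 20 to 30 mm above the reported TCP. My first closing on the bar therefore met nothing above the grip, so I lowered and gripped again. After that I set heights from the measured grasp height, not the nominal TCP.
- **Tool tilt:** the tool drifted by about 0.7° over the moves, but the jaw itself was gripped flat.

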